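# Stock and dress the jar display

## Task

Get the jar display ready for customers: stand every jar that is out on the counter upright on the wooden tray, then slide the loaded tray under the roof of the wooden riser until it is fully home against the back, with the jars still standing on it. Hang the white tent sign over the brass bar on top of the riser so that it straddles the bar near the middle, and raise the flat price display to about 60 degrees from lying flat. Leave the tins, the price cards and everything else on the counter where they are.

Things in the scene. Friction and masses are not known exactly. Their poses are not given: they have to be found in the camera images.
- riser: Fixed wooden display riser. Origin on the counter at the middle of its open mouth; its x axis points into it (away from the robot), y along the mouth, z up. Inside 262 mm wide between the side walls (12 mm thick), 106 mm deep to the back wall, 112 mm high under the roof (10 mm thick, front edge at the mouth, top at 122 mm); outside 292 mm wide. No floor: the tray slides on the counter. A brass bar stands on the roof, see bar_mid.
- bar_mid (a point): Middle of the axis of the brass bar on the riser: bar 10 mm in diameter, 227 mm above the counter, 50 mm behind the mouth, running along y between two posts 252 mm apart; axes as the riser's.
- tray: Loose wooden tray, 0.25 to 0.42 kg, on the counter before the mouth. Origin on the counter under its middle; x towards the riser, y along its long side. Outside 92 (x) by 236 mm (y); walls 6 mm thick, 44 mm high; floor 6 mm thick. Dividers 40 mm high make three cells for one jar each, centred at y = -76, 0, 76 mm, 80 (x) by 72 mm (y) inside. Fully home, its origin is 60 mm behind the mouth.
- tray_handle (a point): Point to grip on the tray's handle: an upright wooden blade 44 mm (x) by 14 mm (y), from the neck up to 76 mm above the counter, its middle 120 mm before the tray's origin; this point is on its axis 60 mm above the counter. Axes as the tray's.
- sign: Loose white tent sign with a green grip rib, 105 mm tall, 100 g, standing on two leaves with weighted steel feet (66 mm over all in x) that splay from a spine on top. Origin on the counter midway between the leaves' feet, z up, y along spine and rib. Leaves 84 mm wide (y) and 4 mm thick, inside 22 mm apart (x) at the top and about 44 mm at the feet.
- sign_saddle (a point): Middle of the underside of the sign's spine, 71 mm above its feet; when hung this lies on top of the bar, 5 mm above bar_mid. Axes as the sign's.
- sign_rib (a point): Middle of the sign's grip rib: 10 mm thick (x), 56 mm long (y), 29 mm high above the spine; this point is 20 mm above the saddle (spine 30 mm wide, 5 mm thick). Axes as the sign's.
- display (a joint): Angle of the price display's panel in rad: 0 lying flat, grows as the near edge is raised (1.05 is 60 degrees), at most 1.9. A stiff hinge (friction 0.3 N m), it stays where it is left.
- display_hinge (a point): Middle of the display's hinge axis, 30 mm above the counter, on the fixed black base; x points away from the robot, y along the hinge axis. The grey panel, 100 mm long, 130 mm wide (y), 10 mm thick, reaches from here towards the robot (-x) when flat.
- display_stalk (a point): Point to grip on the orange stalk that carries on from the middle of the panel's near edge: stalk 12 mm thick (y), 16 mm high, its free part 56 mm long; this point is 40 mm beyond the panel's edge, 140 mm from the hinge axis and 3 mm above the panel's mid-plane. Pinched across y it can turn between the fingers as the panel rises. Axes turn with the panel.
- honey_jar_0: Honey jar with a yellow lid, 53 mm across, 74 mm tall, about 0.2 kg; origin at the centre of its underside, z up along its axis; None if it is absent. Grip it from above across the upper part of its body or its lid, above the tray's walls.
- honey_jar_1: Honey jar with a red lid, 52 mm across, 74 mm tall, about 0.2 kg; origin at the centre of its underside, z up along its axis; None if it is absent. Grip it from above across the upper part of its body or its lid, above the tray's walls.
- honey_jar_2: Honey jar with a green lid, 52 mm across, 74 mm tall, about 0.2 kg; origin at the centre of its underside, z up along its axis; None if it is absent. Grip it from above across the upper part of its body or its lid, above the tray's walls.
- jam_jar: Jam jar with a black lid, 63 mm across, 85 mm tall, about 0.2 kg; origin at the centre of its underside, z up along its axis; None if it is absent. Grip it from above across the upper part of its body or its lid, above the tray's walls.
- price_card_1: Bystander: small price card in a wooden block 20 by 50 mm, 60 mm tall, among the jars; origin under its centre.
- tin_0: Bystander: loose tin 76 mm across, 58 mm tall, beyond the jars at the back (a second tin, the bell and all else there are fixed); origin under its centre.
Things that resemble listed ones, but are neither listed nor needed, are in the scene too. Leave any blue or pink look-alike of the honey_jar_2 alone.

How it is judged (in metres and radians):
On the way, in this order (a step that is already met when the one before it is completed fails the run):
1. every jar present stands upright on the tray while the tray is still outside the riser (x of honey_jar_0 in the frame of tray between -0.03 and 0.03 m and y of honey_jar_0 in the frame of tray between -0.105 and 0.105 m and z of each of honey_jar_0, honey_jar_1, honey_jar_2, jam_jar in the frame of tray below 0.016 m and angle between each of honey_jar_0, honey_jar_1, honey_jar_2, jam_jar's own z axis and vertical below 0.15 rad and x of honey_jar_1 in the frame of tray between -0.03 and 0.03 m and y of honey_jar_1 in the frame of tray between -0.105 and 0.105 m and x of honey_jar_2 in the frame of tray between -0.03 and 0.03 m and y of honey_jar_2 in the frame of tray between -0.105 and 0.105 m and x of jam_jar in the frame of tray between -0.03 and 0.03 m and y of jam_jar in the frame of tray between -0.105 and 0.105 m and x of tray in the frame of riser below -0.04 m and height (world z) of tray below 0.01 m), for 0.2 s.
2. the loaded tray is home under the roof (x of honey_jar_0 in the frame of tray between -0.03 and 0.03 m and y of honey_jar_0 in the frame of tray between -0.105 and 0.105 m and z of each of honey_jar_0, honey_jar_1, honey_jar_2, jam_jar in the frame of tray below 0.016 m and angle between each of honey_jar_0, honey_jar_1, honey_jar_2, jam_jar's own z axis and vertical below 0.15 rad and x of honey_jar_1 in the frame of tray between -0.03 and 0.03 m and y of honey_jar_1 in the frame of tray between -0.105 and 0.105 m and x of honey_jar_2 in the frame of tray between -0.03 and 0.03 m and y of honey_jar_2 in the frame of tray between -0.105 and 0.105 m and x of jam_jar in the frame of tray between -0.03 and 0.03 m and y of jam_jar in the frame of tray between -0.105 and 0.105 m and x of tray in the frame of riser above 0.048 m and y of tray in the frame of riser between -0.02 and 0.02 m and height (world z) of tray below 0.01 m), for 0.2 s.
At the end, for the whole second after the job is handed in: Jars present upright (0.15 rad) on the tray's floor; tray's middle over 48 mm behind the mouth (back wall stops it at 60); sign straddles the bar, spine on it, within 50 mm of its middle, tilt under 0.3 rad; display at 0.87 to 1.22 rad (50 to 70 degrees); tray and sign at rest (all of step 2 and x of sign_saddle in the frame of bar_mid between -0.014 and 0.014 m and y of sign_saddle in the frame of bar_mid between -0.05 and 0.05 m and z of sign_saddle in the frame of bar_mid between -0.002 and 0.014 m and angle between sign's own z axis and vertical below 0.3 rad and value of joint display between 0.87 and 1.22 rad and linear speed of each of tray, sign below 0.03 m/s); the robot touches nothing.
It fails at once if the price card by the jars is shifted (distance of price_card_1 from where it was at the start of the episode above 0.05 m).
It fails at once if the tin is shifted (distance of tin_0 from where it was at the start of the episode above 0.05 m).
Of honey_jar_0, honey_jar_1, honey_jar_2, jam_jar only 2 to 3 are there at a start; the rules pass over those that are not, and their reading is None.
At some moment in a run one of sign may be knocked a few centimetres aside while the robot is not near it.
It also fails if it takes over 200 s, if anything falls off the work surface, if the arm or the gripper's body presses on something with over 40 N, if the wrist force passes 120 N, or if a joint passes its speed limit or range.

## Robot

A 7-joint arm with a two-finger parallel gripper is mounted at the origin on a cart in front of the work surface, level with it; the furniture and walls round the work are solid. World frame = base frame: x ahead of the robot, y to its left, z up, the work surface at z = 0. Lengths are in mm, angles in rad, forces in N, time in s.
With the tool pointing down it reaches from about 425 to 1025 mm from the base axis. Payload 3.6 kg.
Tool frame: the origin (TCP) lies midway between the tips of the shut fingers; the grasp point (between the pads) lies robot.hold_point_z behind it (robot.hold_point_z is the distance from the TCP to the grasp point, in mm); z points along the fingers, y is the line along which they close (so a half turn about z gives the same grasp; the last joint's range is limited). The gripper opens to 85 mm and grips with 20 to 120 N. Pads are 22 mm wide; open, the fingers measure 114 mm over their backs; the gripper's body (76 mm by 85 mm) begins 54 mm behind the grasp point. The pads swing forward as they close: fully open they stand 13 mm farther back than shut.
Start: joints at [-1.415, 0.591, 0.048, 1.609, -0.033, 0.943, -0.034], TCP at [179.222, 702.502, 231.302] pointing down, gripper open.
Joint ranges: [-2.69, 2.69], [-0.47, 2.24], [-1.27, 1.36], [0.19, 2.51], [-1.53, 4.68], [0.08, 2.07], [-3.09, 3.09]. Speed limits (rad/s): [2.57, 2.57, 3.14, 3.14, 3.14, 3.14, 3.14].

## Interface

Orientations are given as a unit quaternion [x, y, z, w].
In Python, from bench import robot gives the robot as it stands.
- The arm moves only by the tool drive_tool, never from a script. Its arguments are lists of equal length, an entry for each row: "slide": the shift along the tool's x, y, z in mm, a list of three; "delta_rot": the turn, a rotation vector about the tool's x, y, z in degrees, a list of three; "jaw": the opening in per cent of the stroke, from 0 (shut) to 100 (fully open). In form: {"slide": [[x, y, z], ...], "delta_rot": [[wx, wy, wz], ...], "jaw": [jaw, ...]}. A call has 1 to 8 rows; each row is the pose to reach, as a shift and turn from the pose commanded when the call began, along the tool's axes at that moment; what a row does not reach only later rows make up. A row lasts 1/12 s, in which the tool goes at most 41.7 mm and 7.16 degrees, less where a joint would pass 70% of its speed; a pose out of reach is approached as far as the arm can. A call with a gripper value outside its range is refused whole. The fingers move at their own pace and stop on an object; "squeeze" is the grip in N (left out, the last holds). Time passes only in rows, so rows that repeat a pose let the fingers close. It gives the time, the measured TCP pose, the force, the opening and the grip force at its end, in the units of the state.
- robot.get_obs(): the state, without advancing time (a new reading comes with each control period).
- robot.grab_frame(name): name is "side" or "top"; returns a dict with "img" (400x640x3 uint8, red, green, blue), "K" (3x3 intrinsics, pixels), "R" (3x3) and "t" (3): a world point X has camera coordinates R X + t. Camera axes: x right, y down, z forward; pixel columns grow to the right and rows downward; lengths in mm; the calibration is good to about 2 mm. A picture is of the moment at which its call begins. There is no depth.
- robot.hand_in(): hands the job in; it is judged then, once.
The state is a dict: "time_s": time; "joints": joint angles; "qvel": joint speeds; "joint_torque": joint torques, N m; "tcp_pos": TCP position; "tool_rot": TCP orientation; "wrist_force": force on the tool from outside, world axes, zero at the start; "moment": the same for the moment, N m; "opening": finger opening in mm; "finger_force": force on a finger pad.
Only numpy, scipy, OpenCV 4.12 (cv2) and the standard library are available. Lean on these libraries where they do the work, as an engineer would, in place of code of your own. Each camera call takes 0.05 s, during which the arm holds its last target. There are 200 camera calls.

## Working session

There is one attempt and no reset: what is moved stays moved. The work goes in short steps, Python scripts to look and compute and a tool call to move; the robot and the scene stay as the last step left them, time stands still between calls to the robot, and variables do not carry over. Pictures are saved under pics/ and viewed, at most 14 in all, crops included, and the job is handed in when it is done.

Besides the shell and the picture viewer there is one more tool, called after "Call:" as name(argument=value, ...) on one line, values as JSON. drive_tool: Moves the arm, as the interface text tells. Its arguments: {"type":"object","properties":{"slide":{"type":"array","items":{"type":"array","items":{"type":"number"}}},"delta_rot":{"type":"array","items":{"type":"array","items":{"type":"number"}}},"jaw":{"type":"array","items":{"type":"number"}},"squeeze":{"type":"number"}},"required":["slide","delta_rot","jaw"]}

```bash
mkdir -p pics; ls
python3 - <<'E'
from bench import robot
import cv2,numpy as np,pickle
o=robot.get_obs();print(o, robot.hold_point_z)
for n in("top","side"):
    f=robot.grab_frame(n);pickle.dump(f,open(f"{n}0.pkl","wb"))
    cv2.imwrite(f"pics/{n}0.png",f["img"][:,:,::-1]);print(n,f["K"],f["R"],f["t"],-f["R"].T@f["t"])
E
```

```text
pics
{'time_s': 0.0, 'joints': array([-1.41450602,  0.59212281,  0.04828362,  1.60982323, -0.03325778,
        0.94268996, -0.03368516]), 'qvel': array([-0.00097118,  0.00024526, -0.00086551, -0.00021732,  0.00162233,
        0.00031528, -0.00031126]), 'joint_torque': array([-2.56150934e-04, -5.48691773e+01,  1.54599890e+00, -1.98130256e+01,
        9.29928501e-03,  8.53583857e-03,  9.89247724e-06]), 'tcp_pos': array([179.01054912, 701.70324937, 230.1375335 ]), 'tool_rot': array([ 1.24504306e-01,  9.92218435e-01, -1.11809019e-03, -6.38732860e-05]), 'wrist_force': array([-0.25243813, -1.28228423,  0.53621949]), 'moment': array([-0.00732292, -0.03329703, -0.00547005]), 'finger_force': 0.0, 'opening': 85.59108959849142} 18.700000000000003
top [[412.58700944   0.         321.5551787 ]
 [  0.         412.58700944 196.59360271]
 [  0.           0.           1.        ]] [[-0.02111562 -0.9997306  -0.00963671]
 [-0.99767316  0.0216952  -0.06463419]
 [ 0.06482585  0.0082495  -0.99786249]] [  40.07868597  574.90688961 1358.80255964] [ 486.3299367    16.38573266 1393.44297669]
side [[392.14514937   0.         330.20845752]
 [  0.         392.14514937 192.41586483]
 [  0.           0.           1.        ]] [[-0.89006333 -0.45571593  0.0105005 ]
 [-0.32170704  0.61167596 -0.72274276]
 [ 0.32294249 -0.64666491 -0.69103736]] [515.16725157 276.87106405 994.85669647] [226.32135324 708.75346819 882.1801948 ]
```

View pics/top0.png

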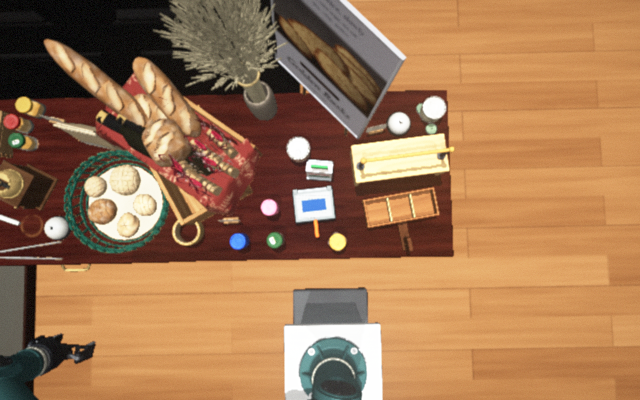

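View pics/side0.png

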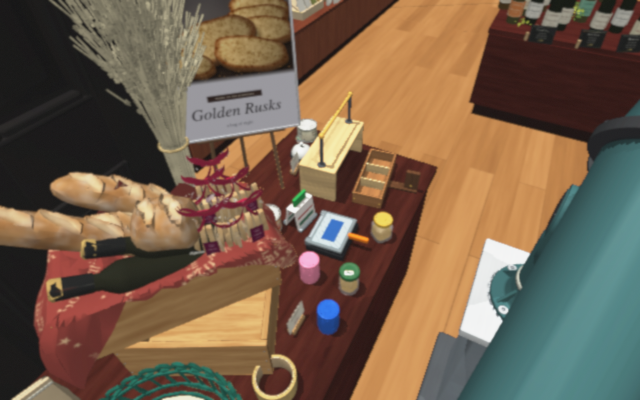

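The top view shows the yellow jar at (338,242), the green jar at (276,240), and blue and pink look-alikes. The display is at (314,205), the sign at (320,170), the tray at (400,207) and the riser at (400,160). I'll zoom in to check for a dark-lidded jar.

Run:
```python
import cv2,pickle,numpy as np
a=pickle.load(open("top0.pkl","rb"))["img"][90:265,215:460,::-1]
cv2.imwrite("pics/topz.png",cv2.convertScaleAbs(cv2.resize(a,(784,560),interpolation=cv2.INTER_CUBIC),alpha=1.3,beta=15))
b=pickle.load(open("side0.pkl","rb"))["img"][85:345,250:450,::-1]
cv2.imwrite("pics/sidez.png",cv2.convertScaleAbs(cv2.resize(b,(460,598),interpolation=cv2.INTER_CUBIC),alpha=1.3,beta=15))
```

```text
(no output)
```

View pics/topz.png

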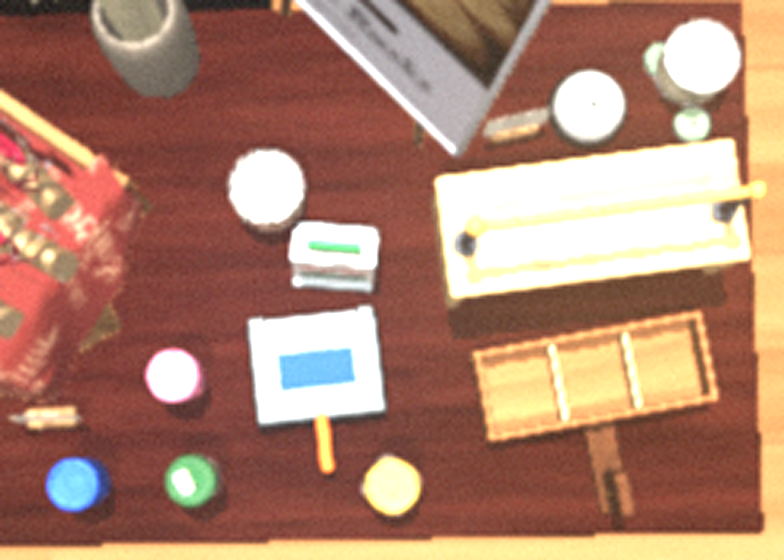

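View pics/sidez.png

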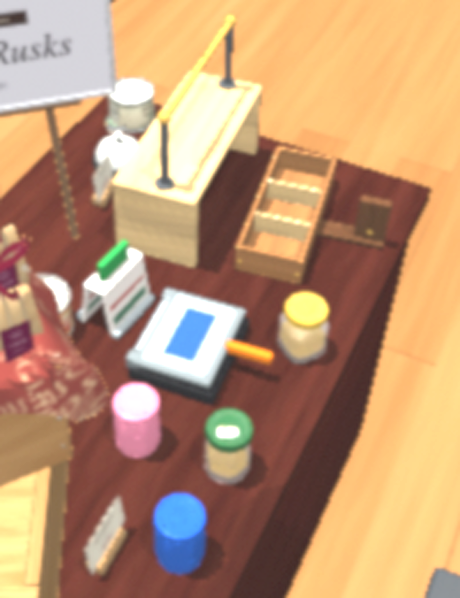

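```bash
cat > h.py <<'E'
import cv2,pickle,numpy as np
from bench import robot
def ray(f,u,v,z):
    d=f["R"].T@np.linalg.inv(f["K"])@np.array([u,v,1.]);c=-f["R"].T@f["t"]
    return c+d*(z-c[2])/d[2]
def proj(f,X):
    p=f["K"]@(f["R"]@np.asarray(X,float)+f["t"]);return p[:2]/p[2]
def tri(f,p,g,q):
    A=[];b=[]
    for F,(u,v) in((f,p),(g,q)):
        d=F["R"].T@np.linalg.inv(F["K"])@np.array([u,v,1.]);d/=np.linalg.norm(d)
        P=np.eye(3)-np.outer(d,d);A.append(P);b.append(P@(-F["R"].T@F["t"]))
    return np.linalg.lstsq(np.vstack(A),np.hstack(b),rcond=None)[0]
def blob(f,lo,hi,roi):
    h=cv2.cvtColor(f["img"],cv2.COLOR_RGB2HSV);m=cv2.inRange(h,np.array(lo),np.array(hi))
    x0,y0,x1,y1=roi;k=np.zeros_like(m);k[y0:y1,x0:x1]=m[y0:y1,x0:x1]
    c=max(cv2.findContours(k,cv2.RETR_EXTERNAL,cv2.CHAIN_APPROX_NONE)[0],key=cv2.contourArea,default=None)
    return c
def cen(c):
    m=cv2.moments(c);return np.array([m["m10"],m["m01"]])/m["m00"]
def load(n=0): return [pickle.load(open(f"{k}{n}.pkl","rb")) for k in("top","side")]
def grab(n):
    for k in("top","side"):
        f=robot.grab_frame(k);pickle.dump(f,open(f"{k}{n}.pkl","wb"))
E
python3 - <<'E'
from h import *
T,S=load()
np.set_printoptions(precision=1,suppress=True)
def rep(n,lo,hi,roi,z,f=T):
    c=blob(f,lo,hi,roi)
    if c is None: print(n,None);return
    (x,y),(w,h),a=cv2.minAreaRect(c); bx=cv2.boxPoints(((x,y),(w,h),a))
    print(n,cv2.contourArea(c),cen(c),ray(f,*cen(c),z),"rect",(round(w),round(h),round(a)),"corners",[ray(f,*p,z)[:2].round() for p in bx]);return
rep("yel",(15,90,100),(35,255,255),(325,230,350,255),74)
rep("grn",(40,80,30),(90,255,255),(265,228,290,255),74)
rep("stalk",(3,150,120),(20,255,255),(305,218,330,240),33)
rep("rib",(40,100,60),(85,255,255),(305,155,335,175),105)
rep("blue",(95,100,60),(125,255,255),(295,190,335,222),35)
rep("tray",(5,70,90),(25,255,255),(355,180,445,232),44)
rep("roof",(15,20,140),(40,255,255),(345,130,456,188),122)
rep("panel",(80,0,120),(130,255,255),(285,180,345,228),35)
for p in[(275,248),(285,250),(400,205),(404,240),(316,232),(364,155),(440,170),(320,168),(350,230)]:print(p,cv2.cvtColor(T["img"],cv2.COLOR_RGB2HSV)[p[1],p[0]])
# zoom picks
q=lambda u,v,z:ray(T,215+u/3.2,90+v/3.2,z)[:2]
print("tray",[q(u,v,44) for u,v in((473,352),(702,313),(718,402),(490,440))],"blade",[q(u,v,76) for u,v in((598,475),(632,472),(605,515),(635,510))])
print("roof",[q(u,v,122) for u,v in((435,178),(735,140),(750,258),(450,300))])
print("bar",[q(u,v,227) for u,v in((475,228),(760,190))])
q=lambda u,v:(250+u/2.3,85+v/2.3)
t=lambda u,v:(215+u/3.2,90+v/3.2)
print("ballL",tri(T,t(475,228),S,q(165,118)),"lids",tri(T,t(392,487),S,q(306,310)),tri(T,t(190,481),S,q(229,429)))
print("rib",tri(T,t(334,247),S,q(114,260)))
E
```

```text
yel 237.0 [337.2 241.5] [427.7 -19.5  74. ] rect (17, 17, 90) corners [array([455.,   6.]), array([454., -48.]), array([400., -47.]), array([402.,   7.])]
grn 188.0 [274.3 239.8] [437.3 180.9  74. ] rect (16, 15, 90) corners [array([463., 204.]), array([462., 156.]), array([411., 157.]), array([412., 204.])]
stalk 70.5 [316.  228.6] [469.6  48.2  33. ] rect (17, 5, 84) corners [array([497.,  59.]), array([499.,  42.]), array([442.,  38.]), array([441.,  54.])]
rib 19.0 [318.5 166.4] [665.5  34.6 105. ] rect (15, 2, 5) corners [array([665.,  58.]), array([671.,  58.]), array([666.,  10.]), array([660.,  11.])]
blue 213.5 [313.5 204.7] [548.3  54.8  35. ] rect (11, 23, 84) corners [array([562.,  94.]), array([569.,  19.]), array([534.,  16.]), array([528.,  91.])]
tray 2783.5 [402.2 206.6] [ 535.5 -235.2   44. ] rect (46, 93, 82) corners [array([586., -73.]), array([ 621., -375.]), array([ 472., -389.]), array([437., -90.])]
roof 3603.5 [399.6 157.7] [ 684.4 -217.6  122. ] rect (39, 104, 83) corners [array([730., -64.]), array([ 764., -386.]), array([ 642., -396.]), array([607., -76.])]
panel 1169.5 [313.3 204. ] [550.8  55.4  35. ] rect (32, 40, 83) corners [array([598., 125.]), array([611.,  -5.]), array([504., -15.]), array([492., 115.])]
(275, 248) [43 90 71]
(285, 250) [  3 157 101]
(400, 205) [ 14 151 227]
(404, 240) [ 11 152  67]
(316, 232) [ 21 160 255]
(364, 155) [ 25  66 253]
(440, 170) [ 29  49 255]
(320, 168) [ 56  64 156]
(350, 230) [  6 156  95]
tray [array([ 559.9, -107.2]), array([ 594.8, -342.3]), array([ 503.5, -355. ]), array([ 469.8, -122. ])] blade [array([ 433.4, -224.7]), array([ 435.6, -258.5]), array([ 393.8, -230.3]), array([ 398.1, -260.1])]
roof [array([725.8, -67.8]), array([ 756.4, -360.1]), array([ 640.8, -369.9]), array([606.4, -79.3])]
bar [array([660.3, -95.3]), array([ 688.6, -349.4])]
ballL [658.8 -95.6 229.1] lids [424.9 -20.6  70.7] [434.7 180.4  72. ]
rib [663.6  31.6  92.3]
```

Call:
drive_tool(slide=[[-25,-28,0],[-50,-57,0],[-76,-88,0],[-102,-118,0],[-128,-149,0],[-154,-179,0],[-180,-209,0],[-205,-239,0]], delta_rot=[[0,0,7],[0,0,14],[0,0,21],[0,0,28],[0,0,35],[0,0,42],[0,0,49],[0,0,56]], jaw=[100,100,100,100,100,100,100,100])

```text
time_s: 0.77
tcp_pos: [319.3, 418.1, 231.2]
tool_rot: [0.578, 0.816, -0.0, 0.0]
wrist_force: [1.0, -0.4, 0.5]
opening: 85.6
finger_force: 0.0
```

```bash
cat > to.py <<'E'
# usage: to.py x y z bearing [x y z bearing ...]: slide/turn from measured pose, then between waypoints (tool kept vertical)
import sys,numpy as np
from scipy.spatial.transform import Rotation as Ro
from bench import robot
o=robot.get_obs();p=o["tcp_pos"];R=Ro.from_quat(o["tool_rot"])
print("t %.1f tcp"%o["time_s"],p.round(1),"bearing %.1f"%np.degrees(np.arctan2(*R.as_matrix()[[1,0],1])),"tilt",R.as_matrix()[:,2].round(3),"F",o["wrist_force"].round(1),"open %.1f ff %.1f"%(o["opening"],o["finger_force"]),"j",o["joints"].round(2))
a=list(map(float,sys.argv[1:]))
for i in range(0,len(a),4):
    b=np.radians(a[i+3]);y=np.array([np.cos(b),np.sin(b),0]);z=np.array([0,0,-1.])
    G=Ro.from_matrix(np.stack([np.cross(y,z),y,z],1));q=np.array(a[i:i+3])
    print(" slide",(R.inv().apply(q-p)).round(1),"rot",np.degrees((R.inv()*G).as_rotvec()).round(1))
    p,R=q,G
E
python3 to.py 436 181 110 8.3 436 181 38 8.3
```

```text
t 0.8 tcp [319.3 418.1 231.2] bearing 19.3 tilt [-0. -0. -1.] F [ 1.  -0.4  0.5] open 85.6 ff 0.0 j [-1.26  0.36  0.34  2.07 -0.17  0.74 -0.49]
 slide [-262.3   31.7  121.2] rot [-0.  0. 11.]
 slide [ 0.  0. 72.] rot [0. 0. 0.]
```

Call:
drive_tool(slide=[[-38,5,0],[-76,10,0],[-114,15,10],[-150,20,30],[-185,24,55],[-220,28,80],[-250,30,105],[-262,32,120]], delta_rot=[[0,0,2],[0,0,5],[0,0,8],[0,0,11],[0,0,11],[0,0,11],[0,0,11],[0,0,11]], jaw=[100,100,100,100,100,100,100,100])

```text
time_s: 1.43
tcp_pos: [437.5, 179.1, 109.4]
tool_rot: [0.654, 0.757, -0.002, 0.001]
wrist_force: [-0.4, 0.1, -0.1]
opening: 85.4
finger_force: 0.0
```

Call:
drive_tool(slide=[[0,0,0],[0,0,0]], delta_rot=[[0,0,0],[0,0,0]], jaw=[100,100])

```text
time_s: 1.6
tcp_pos: [436.8, 183.4, 110.6]
tool_rot: [0.652, 0.758, -0.001, -0.0]
wrist_force: [-0.2, 0.4, 0.1]
opening: 85.4
finger_force: 0.0
```

```bash
python3 to.py 436 181 38 8.3
```

```text
t 1.6 tcp [436.8 183.4 110.6] bearing 8.6 tilt [-0.002 -0.001 -1.   ] F [-0.2  0.4  0.1] open 85.4 ff 0.0 j [-0.7   0.5   0.28  2.26 -0.34  0.42  0.  ]
 slide [-2.2 -1.  72.6] rot [-0.1  0.   0.3]
```

Call:
drive_tool(slide=[[-2,-1,25],[-2,-1,50],[-2,-1,72],[-2,-1,72],[-2,-1,72],[-2,-1,72],[-2,-1,72],[-2,-1,72]], delta_rot=[[0,0,0],[0,0,0],[0,0,0],[0,0,0],[0,0,0],[0,0,0],[0,0,0],[0,0,0]], jaw=[100,100,100,60,50,50,50,50], squeeze=40)

```text
time_s: 2.27
tcp_pos: [437.1, 183.2, 40.8]
tool_rot: [0.651, 0.759, 0.001, 0.0]
wrist_force: [-0.8, 1.1, 5.3]
opening: 49.9
finger_force: 42.0
```

Call:
drive_tool(slide=[[0,0,0],[0,0,0],[0,0,0],[0,0,0]], delta_rot=[[0,0,0],[0,0,0],[0,0,0],[0,0,0]], jaw=[40,40,40,40])

```text
time_s: 2.6
tcp_pos: [437.1, 183.3, 40.7]
tool_rot: [0.651, 0.759, 0.001, 0.0]
wrist_force: [-1.8, 1.3, 8.3]
opening: 50.2
finger_force: 42.3
```

```bash
python3 to.py 436 181 150 8.3; python3 -c "
import numpy as np
c=np.array([532,-231.6]);a=np.radians(8.3);y=np.array([-np.sin(a),np.cos(a)])
print(c+76*y,c-76*y)"
```

```text
t 2.6 tcp [437.1 183.3  40.7] bearing 8.7 tilt [ 0.002  0.002 -1.   ] F [-1.8  1.3  8.3] open 50.2 ff 42.3 j [-0.61  0.63  0.16  2.29 -0.41  0.24  0.07]
 slide [  -1.9   -1.2 -109.3] rot [ 0.1 -0.1  0.4]
[ 521.02892872 -156.39604003] [ 542.97107128 -306.80395997]
```

Call:
drive_tool(slide=[[0,0,-40],[0,0,-80],[0,0,-110],[-40,0,-110],[-80,0,-110],[-120,0,-110],[-160,5,-110],[-200,10,-110]], delta_rot=[[0,0,0],[0,0,0],[0,0,0],[0,0,0],[0,0,0],[0,0,0],[0,0,0],[0,0,0]], jaw=[40,40,40,40,40,40,40,40])

```text
time_s: 3.27
tcp_pos: [476.1, -15.5, 149.9]
tool_rot: [0.651, 0.759, 0.0, 0.0]
wrist_force: [0.1, -0.3, -1.9]
opening: 50.3
finger_force: 43.1
```

```bash
python3 to.py 521 -154 150 8.3 521 -154 48 8.3
```

```text
t 3.3 tcp [476.1 -15.5 149.9] bearing 8.7 tilt [ 0.  0. -1.] F [ 0.1 -0.3 -1.9] open 50.3 ff 43.1 j [-0.31  0.43  0.33  2.24 -0.28  0.51  0.38]
 slide [-1.437e+02  2.330e+01 -1.000e-01] rot [ 0.  -0.   0.4]
 slide [  0.   0. 102.] rot [0. 0. 0.]
```

Call:
drive_tool(slide=[[-38,6,0],[-76,12,0],[-114,18,0],[-140,23,0],[-141,23,0],[-141,23,25],[-141,23,50],[-141,23,50]], delta_rot=[[0,0,0],[0,0,0],[0,0,0],[0,0,0],[0,0,0],[0,0,0],[0,0,0],[0,0,0]], jaw=[40,40,40,40,40,40,40,40])

```text
time_s: 3.93
tcp_pos: [517.5, -148.6, 96.3]
tool_rot: [0.651, 0.759, -0.002, -0.003]
wrist_force: [-0.4, -0.2, -2.2]
opening: 50.1
finger_force: 42.9
```

```bash
python3 to.py 521 -154 48 8.3
python3 - <<'E'
from h import *
grab(1);T,S=load(1)
a=cv2.resize(T["img"][150:265,330:460,::-1],None,fx=3.5,fy=3.5,interpolation=cv2.INTER_CUBIC)
b=cv2.resize(S["img"][110:270,290:460,::-1],None,fx=2,fy=2,interpolation=cv2.INTER_CUBIC)
h=max(a.shape[0],b.shape[0]);c=np.zeros((h,a.shape[1]+b.shape[1],3),np.uint8);c[:a.shape[0],:a.shape[1]]=a;c[:b.shape[0],a.shape[1]:]=b
cv2.imwrite("pics/p1.png",c[:, :800])
E
```

```text
t 3.9 tcp [ 517.5 -148.6   96.3] bearing 8.7 tilt [-0.007  0.002 -1.   ] F [-0.4 -0.2 -2.2] open 50.1 ff 42.9 j [ 0.01  0.58  0.26  2.13 -0.31  0.48  0.66]
 slide [-6.1  3.  48.3] rot [-0.4 -0.2  0.4]
```

View pics/p1.png

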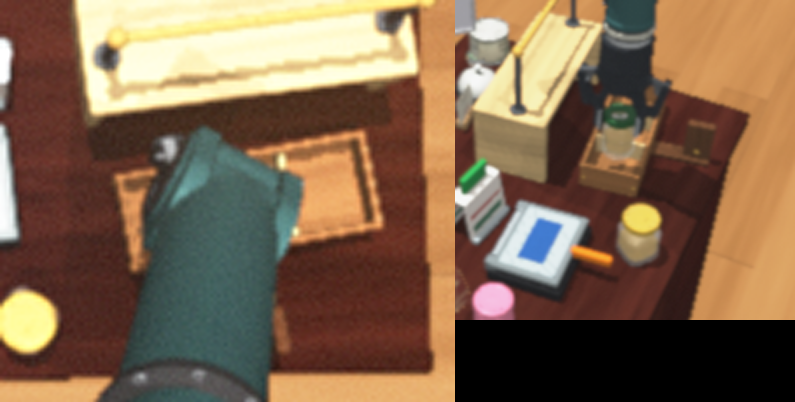

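The picture shows the green jar upright between the fingers, over the tray's left cell (about (620,120) in the right half). I'll lower and release it.

Call:
drive_tool(slide=[[-4,2,16],[-6,3,32],[-6,3,46],[-6,3,49],[-6,3,49],[-6,3,49],[-6,3,49],[-6,3,49]], delta_rot=[[0,0,0],[0,0,0],[0,0,0],[0,0,0],[0,0,0],[0,0,0],[0,0,0],[0,0,0]], jaw=[40,40,40,40,40,70,100,100])

```text
time_s: 4.7
tcp_pos: [525.5, -155.5, 51.6]
tool_rot: [0.651, 0.759, 0.001, 0.001]
wrist_force: [0.1, -0.3, -0.1]
opening: 81.2
finger_force: 0.0
```

Call:
drive_tool(slide=[[0,0,0],[0,0,-20],[0,0,-60],[0,0,-90],[30,0,-90],[60,-20,-90],[60,-20,-90]], delta_rot=[[0,0,0],[0,0,0],[0,0,0],[0,0,0],[0,0,0],[0,0,0],[0,0,0]], jaw=[100,100,100,100,100,100,100])

```text
time_s: 5.28
tcp_pos: [490.5, -93.2, 140.4]
tool_rot: [0.649, 0.761, -0.0, -0.004]
wrist_force: [-1.8, 0.0, -0.7]
opening: 85.5
finger_force: 0.0
```

```bash
python3 to.py 427 -20 135 8.3 427 -20 40 8.3
```

```text
t 5.3 tcp [490.5 -93.2 140.4] bearing 9.0 tilt [-0.007  0.005 -1.   ] F [-1.8  0.  -0.7] open 85.5 ff 0.0 j [-0.13  0.47  0.31  2.19 -0.29  0.52  0.55]
 slide [ 82.3 -51.2   6.2] rot [-0.3 -0.3  0.7]
 slide [ 0.  0. 95.] rot [0. 0. 0.]
```

Call:
drive_tool(slide=[[28,-17,0],[56,-34,3],[82,-51,6],[82,-51,6],[82,-51,35],[82,-51,65],[82,-51,65]], delta_rot=[[0,0,0],[0,0,0],[0,0,0],[0,0,0],[0,0,0],[0,0,0],[0,0,0]], jaw=[100,100,100,100,100,100,100])

```text
time_s: 5.87
tcp_pos: [430.9, -25.5, 72.4]
tool_rot: [0.651, 0.759, -0.002, -0.003]
wrist_force: [-0.4, 0.0, -0.4]
opening: 85.6
finger_force: 0.0
```

```bash
python3 to.py 427 -20 40 8.3;python3 - <<'E'
from h import *
grab(2);T,S=load(2)
a=T["img"][150:265,290:420,::-1];b=S["img"][120:260,330:460,::-1]
a=cv2.resize(a,None,fx=3,fy=3,interpolation=2);b=cv2.resize(b,(390,420),interpolation=2)
a=cv2.copyMakeBorder(a,0,420-a.shape[0],0,0,0)
cv2.imwrite("pics/p2.png",np.hstack([a,b]))
E
```

```text
t 5.9 tcp [430.9 -25.5  72.4] bearing 8.7 tilt [-0.006  0.    -1.   ] F [-0.4  0.  -0.4] open 85.6 ff 0.0 j [-0.19  0.54  0.19  2.37 -0.39  0.26  0.51]
 slide [ 6.  -2.8 32.5] rot [-0.4 -0.1  0.4]
```

View pics/p2.png

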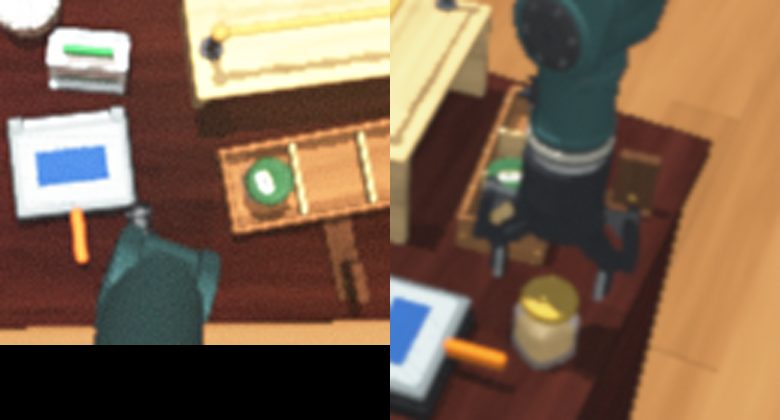

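The green jar stands in the left cell, and the gripper is over the yellow jar.

Call:
drive_tool(slide=[[6,-3,0],[6,-3,15],[6,-3,32],[6,-3,33],[6,-3,33],[6,-3,33],[6,-3,33],[6,-3,33]], delta_rot=[[0,0,0],[0,0,0],[0,0,0],[0,0,0],[0,0,0],[0,0,0],[0,0,0],[0,0,0]], jaw=[100,100,100,100,50,40,40,40])

```text
time_s: 6.63
tcp_pos: [429.0, -20.2, 44.1]
tool_rot: [0.652, 0.759, 0.001, 0.0]
wrist_force: [-0.9, -0.5, 11.6]
opening: 56.3
finger_force: 39.7
```

Call:
drive_tool(slide=[[0,0,0],[0,0,0],[0,0,0],[0,0,0],[0,0,-40],[0,0,-80],[0,0,-110],[0,0,-110]], delta_rot=[[0,0,0],[0,0,0],[0,0,0],[0,0,0],[0,0,0],[0,0,0],[0,0,0],[0,0,0]], jaw=[40,40,40,40,40,40,40,40])

```text
time_s: 7.3
tcp_pos: [432.1, -20.4, 157.4]
tool_rot: [0.652, 0.758, 0.004, 0.004]
wrist_force: [0.4, 0.3, -1.2]
opening: 55.6
finger_force: 41.7
```

```bash
python3 to.py 543 -307 150 8.3 543 -307 48 8.3
```

```text
t 7.3 tcp [432.1 -20.4 157.4] bearing 8.7 tilt [ 0.01   0.001 -1.   ] F [ 0.4  0.3 -1.2] open 55.6 ff 41.7 j [-0.35  0.37  0.37  2.33 -0.3   0.47  0.42]
 slide [-300.    66.4    8.3] rot [0.6 0.  0.4]
 slide [  0.   0. 102.] rot [0. 0. 0.]
```

Call:
drive_tool(slide=[[-38,8,0],[-77,17,0],[-115,26,0],[-154,34,0],[-192,43,0],[-231,51,0],[-269,60,0],[-299,66,0]], delta_rot=[[0,0,0],[0,0,0],[0,0,0],[0,0,0],[0,0,0],[0,0,0],[0,0,0],[0,0,0]], jaw=[40,40,40,40,40,40,40,40])

```text
time_s: 7.97
tcp_pos: [539.8, -309.2, 152.7]
tool_rot: [0.652, 0.758, -0.0, 0.001]
wrist_force: [1.4, 0.2, -1.6]
opening: 55.9
finger_force: 41.2
```

Call:
drive_tool(slide=[[0,0,0],[0,0,0],[0,0,25],[0,0,50],[0,0,50]], delta_rot=[[0,0,0],[0,0,0],[0,0,0],[0,0,0],[0,0,0]], jaw=[40,40,40,40,40])

```text
time_s: 8.38
tcp_pos: [535.8, -301.2, 98.2]
tool_rot: [0.651, 0.759, -0.0, -0.005]
wrist_force: [-1.3, 2.5, -1.7]
opening: 55.9
finger_force: 41.4
```

```bash
python3 to.py 543 -307 51 8.3;python3 - <<'E'
from h import *
grab(3);T,S=load(3)
a=T["img"][150:265,330:460,::-1];b=S["img"][110:230,320:450,::-1]
a=cv2.resize(a,None,fx=3,fy=3,interpolation=2);b=cv2.resize(b,None,fx=3,fy=3,interpolation=2)
a=cv2.copyMakeBorder(a,0,b.shape[0]-a.shape[0],0,0,0)
cv2.imwrite("pics/p3.png",np.hstack([a,b]))
E
```

```text
t 8.4 tcp [ 535.8 -301.2   98.2] bearing 8.8 tilt [-0.009  0.006 -1.   ] F [-1.3  2.5 -1.7] open 55.9 ff 41.4 j [ 0.23  0.65  0.3   1.96 -0.33  0.59  0.9 ]
 slide [-7.2  6.6 47.1] rot [-0.4 -0.4  0.5]
```

View pics/p3.png

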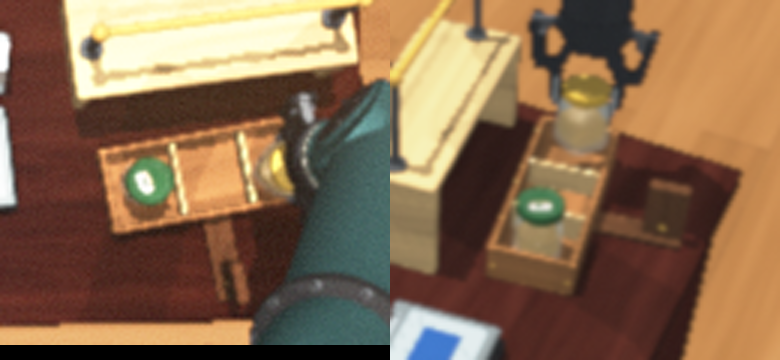

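The yellow jar is held upright over the right cell.

Call:
drive_tool(slide=[[-7,6,5],[-7,6,20],[-7,6,36],[-7,6,48],[-7,6,49],[-7,6,49],[-7,6,49],[-7,6,49]], delta_rot=[[0,0,0],[0,0,0],[0,0,0],[0,0,0],[0,0,0],[0,0,0],[0,0,0],[0,0,0]], jaw=[40,40,40,40,40,40,40,70])

```text
time_s: 9.15
tcp_pos: [550.7, -312.4, 57.6]
tool_rot: [0.651, 0.759, 0.002, 0.004]
wrist_force: [1.2, 1.5, 1.3]
opening: 60.0
finger_force: 1.4
```

Call:
drive_tool(slide=[[0,0,0],[0,0,0],[0,0,-20],[0,0,-60],[0,0,-100],[30,-20,-100],[60,-50,-100]], delta_rot=[[0,0,0],[0,0,0],[0,0,0],[0,0,0],[0,0,0],[0,0,7],[0,0,14]], jaw=[100,100,100,100,100,100,100])

```text
time_s: 9.73
tcp_pos: [493.8, -263.2, 156.7]
tool_rot: [0.741, 0.671, 0.002, 0.006]
wrist_force: [0.0, 1.0, -1.2]
opening: 85.6
finger_force: 0.0
```

```bash
python3 to.py 415 -246 140 -81.7 415 -246 42 -81.7;python3 - <<'E'
from h import *
grab(4);T,S=load(4)
a=T["img"][150:265,330:460,::-1];b=S["img"][110:230,320:450,::-1]
a=cv2.resize(a,None,fx=3,fy=3,interpolation=2);b=cv2.resize(b,None,fx=3,fy=3,interpolation=2)
a=cv2.copyMakeBorder(a,0,b.shape[0]-a.shape[0],0,0,0)
cv2.imwrite("pics/p4.png",np.hstack([a,b]))
E
```

```text
t 9.7 tcp [ 493.8 -263.2  156.7] bearing -5.6 tilt [ 0.011 -0.005 -1.   ] F [ 0.   1.  -1.2] open 85.6 ff 0.0 j [ 0.11  0.52  0.42  2.07 -0.35  0.61  0.66]
 slide [  9.4 -80.3  15.7] rot [ 0.7 -0.2 76.1]
 slide [ 0.  0. 98.] rot [0. 0. 0.]
```

View pics/p4.png

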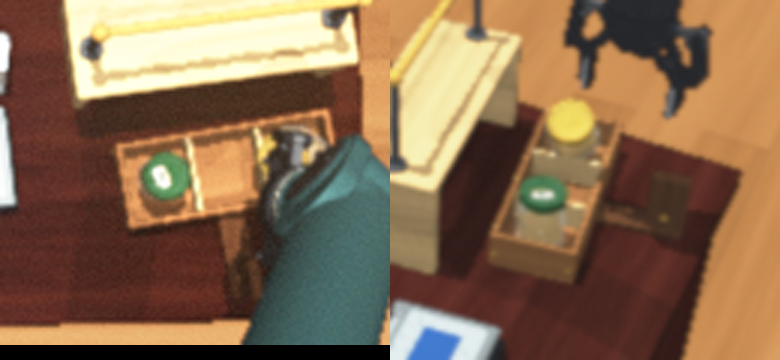

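Both jars stand in the tray, which shifted slightly to the right. I'll turn the wrist towards the handle, then re-measure.

Call:
drive_tool(slide=[[0,-10,0],[0,-20,0],[2,-30,0],[4,-40,0],[6,-50,0],[8,-60,0],[9,-70,0],[9,-80,0]], delta_rot=[[0,0,7],[0,0,14],[0,0,21],[0,0,28],[0,0,35],[0,0,42],[0,0,49],[0,0,56]], jaw=[100,100,100,100,100,100,100,100])

```text
time_s: 10.5
tcp_pos: [409.3, -244.2, 153.3]
tool_rot: [0.969, 0.245, -0.0, 0.0]
wrist_force: [-0.2, -0.1, 0.2]
opening: 85.6
finger_force: 0.0
```

Call:
drive_tool(slide=[[-60,0,-20],[-90,0,-20],[-90,0,-20]], delta_rot=[[0,0,7],[0,0,14],[0,0,20]], jaw=[100,100,100])

```text
time_s: 10.75
tcp_pos: [325.5, -290.0, 174.4]
tool_rot: [0.998, 0.07, -0.0, 0.001]
wrist_force: [-0.6, -0.0, -0.1]
opening: 85.6
finger_force: 0.0
```

```bash
python3 to.py;python3 - <<'E'
from h import *
grab(5);T,S=load(5)
a=T["img"][130:265,345:460,::-1];b=S["img"][110:230,320:450,::-1]
a=cv2.resize(a,None,fx=4,fy=4,interpolation=2);b=cv2.resize(b,None,fx=2.6,fy=2.6,interpolation=2)
b=cv2.copyMakeBorder(b,0,a.shape[0]-b.shape[0],0,0,0)
cv2.imwrite("pics/p5.png",np.hstack([a,b]))
E
```

```text
t 10.8 tcp [ 325.5 -290.   174.4] bearing -82.0 tilt [-0.001 -0.002 -1.   ] F [-0.6 -0.  -0.1] open 85.6 ff 0.0 j [-0.01  0.45  0.85  2.31 -0.61  0.61 -0.13]
```

View pics/p5.png

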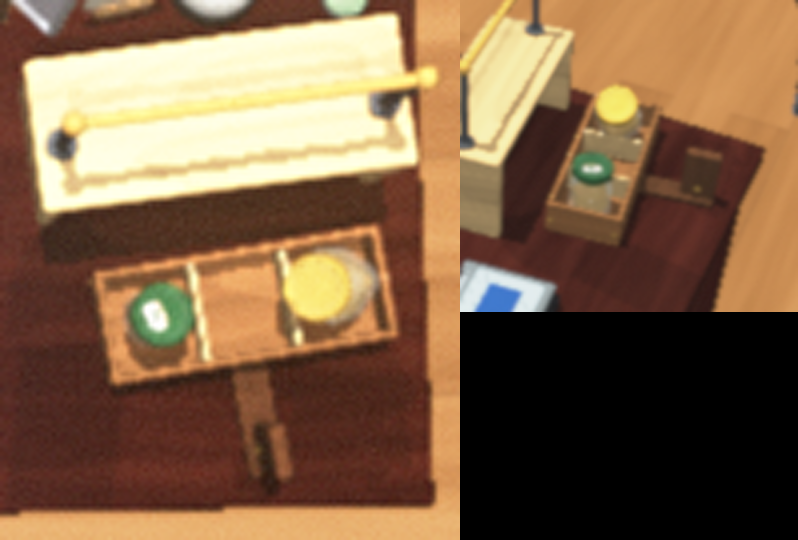

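The tray is displaced, and the yellow jar leans: its lid is at (318,288) and its body shows to the right, at about (360,278). I'll triangulate it.

Run:
```python
from h import *
np.set_printoptions(precision=1,suppress=True)
T,S=load(5)
t=lambda u,v:(345+u/4-.4,130+v/4-.4); s=lambda u,v:(320+(u-460)/2.6-.3,110+v/2.6-.3)
print("yel lid",tri(T,t(318,288),S,s(617,106)))
print("grn lid",tri(T,t(161,314),S,s(592,168)))
c=[ray(T,*t(*p),44)[:2] for p in((96,272),(377,227),(397,333),(112,383))];c=np.array(c);print(c,c.mean(0),np.degrees(np.arctan2(-(c[0]-c[1])[0],(c[0]-c[1])[1])),np.degrees(np.arctan2(-(c[3]-c[2])[0],(c[3]-c[2])[1])))
print("blade",[ray(T,*t(*p),76)[:2] for p in((252,424),(280,420),(262,485),(292,478))])
q=[ray(T,*t(*p),122)[:2] for p in((25,62),(398,15),(415,163),(45,212))];print("roof",np.array(q))
print("jar right edge of body z~20",ray(T,*t(378,275),20),ray(T,*t(378,275),50))
for z,p in((74,None),):pass
```

```text
yel lid [ 547.3 -298.8   80.5]
grn lid [ 529.3 -173.9   78.6]
[[ 567.3 -126.4]
 [ 599.2 -357.1]
 [ 512.2 -369.9]
 [ 476.5 -136.8]] [ 538.8 -247.6] 7.870879333543329 8.717292963083876
blade [array([ 441.9, -243.2]), array([ 444.6, -265.4]), array([ 393.7, -249.4]), array([ 398.7, -273.3])]
roof [[ 727.5  -67.6]
 [ 757.7 -358.3]
 [ 641.7 -366.8]
 [ 610.   -80.1]]
jar right edge of body z~20 [ 561.2 -363.    20. ] [ 559.6 -354.7   50. ]
```

The tray centre is now (539,-248), yaw 8.3°. The yellow jar looks wedged and tilted toward +y, with its lid at (547,-299,80). I'll grip it across the tray's y axis so the pads stand it up, then re-seat it.

```bash
python3 to.py 548 -308 125 -81.7 548 -308 52 -81.7
```

```text
t 10.8 tcp [ 328.4 -288.8  173.8] bearing -81.7 tilt [-0.    -0.001 -1.   ] F [0.5 0.4 0.9] open 85.4 ff 0.0 j [-0.02  0.45  0.85  2.31 -0.61  0.61 -0.13]
 slide [214.5  50.8  48.7] rot [0. 0. 0.]
 slide [ 0.  0. 73.] rot [0. 0. 0.]
```

Call:
drive_tool(slide=[[40,10,0],[80,20,0],[120,30,0],[160,39,10],[195,47,25],[214,51,45],[214,51,45],[214,51,45]], delta_rot=[[0,0,0],[0,0,0],[0,0,0],[0,0,0],[0,0,0],[0,0,0],[0,0,0],[0,0,0]], jaw=[100,100,100,100,100,100,100,100])

```text
time_s: 11.52
tcp_pos: [551.4, -303.5, 126.2]
tool_rot: [0.997, 0.079, -0.001, -0.001]
wrist_force: [-1.1, -0.5, 0.3]
opening: 85.3
finger_force: 0.0
```

```bash
python3 to.py 548 -308 52 -81.7;python3 - <<'E'
from h import *
grab(6);T,S=load(6)
b=cv2.resize(S["img"][100:230,330:450,::-1],None,fx=4.5,fy=4.5,interpolation=2)
cv2.imwrite("pics/p6.png",b)
E
```

```text
t 11.5 tcp [ 551.4 -303.5  126.2] bearing -81.0 tilt [-0.003  0.002 -1.   ] F [-1.1 -0.5  0.3] open 85.3 ff 0.0 j [-0.06  0.73  0.75  1.93 -0.71  0.77 -0.31]
 slide [-3.9  4.1 74.2] rot [-0.1  0.1  0.7]
```

View pics/p6.png

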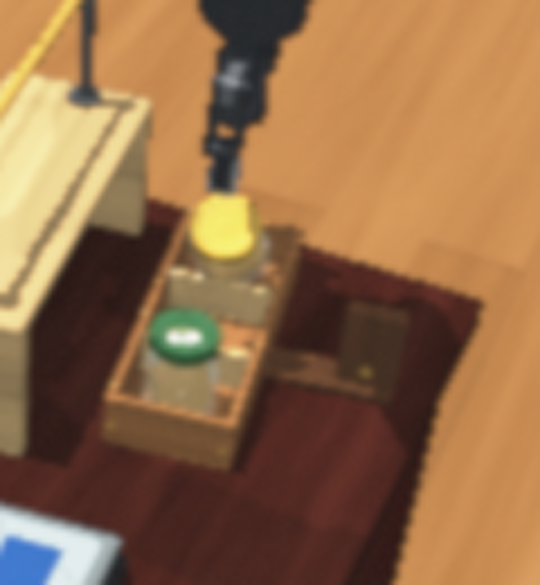

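The yellow lid at (225,225) is tilted toward the camera, and the fingers are just above it. I'll lower them and close gently.

Call:
drive_tool(slide=[[-4,4,0],[-4,4,15],[-4,4,32],[-4,4,50],[-4,4,64],[-4,4,74],[-4,4,74],[-4,4,74]], delta_rot=[[0,0,0],[0,0,0],[0,0,0],[0,0,0],[0,0,0],[0,0,0],[0,0,0],[0,0,0]], jaw=[100,100,100,100,100,100,100,100], squeeze=25)

```text
time_s: 12.28
tcp_pos: [546.1, -310.2, 54.0]
tool_rot: [0.997, 0.075, -0.0, -0.0]
wrist_force: [-0.1, 0.0, 1.1]
opening: 85.7
finger_force: 0.0
```

Call:
drive_tool(slide=[[0,0,0],[0,0,0],[0,0,0],[0,0,0],[0,0,0],[0,0,0],[0,0,0],[0,0,0]], delta_rot=[[0,0,0],[0,0,0],[0,0,0],[0,0,0],[0,0,0],[0,0,0],[0,0,0],[0,0,0]], jaw=[90,80,72,66,62,58,55,50])

```text
time_s: 12.95
tcp_pos: [547.6, -311.4, 56.0]
tool_rot: [0.997, 0.076, 0.001, 0.001]
wrist_force: [-0.3, -1.0, 6.1]
opening: 67.6
finger_force: 25.2
```

Call:
drive_tool(slide=[[0,0,0],[0,0,0],[0,0,0]], delta_rot=[[0,0,0],[0,0,0],[0,0,0]], jaw=[40,40,40])

```text
time_s: 13.2
tcp_pos: [547.6, -311.4, 55.9]
tool_rot: [0.997, 0.076, 0.001, 0.001]
wrist_force: [-0.7, -0.1, 6.3]
opening: 67.5
finger_force: 25.2
```

```bash
python3 to.py;python3 - <<'E'
from h import *
grab(7);T,S=load(7)
b=cv2.resize(S["img"][100:230,330:450,::-1],None,fx=4.5,fy=4.5,interpolation=2)
cv2.imwrite("pics/p7.png",b)
E
```

```text
t 13.2 tcp [ 547.6 -311.4   55.9] bearing -81.3 tilt [ 0.003 -0.002 -1.   ] F [-0.7 -0.1  6.3] open 67.5 ff 25.2 j [ 0.02  0.81  0.65  1.95 -0.81  0.65 -0.23]
```

View pics/p7.png

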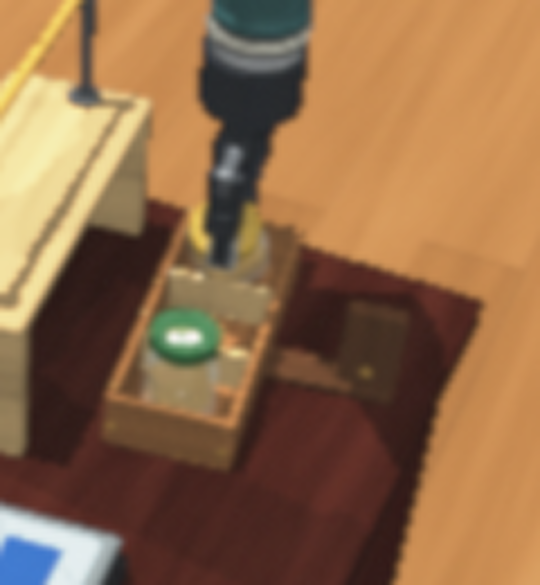

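The fingers hold the tilted jar diagonally, at a 67 mm opening. I'll lift it free so it can align.

Call:
drive_tool(slide=[[0,0,-5],[0,0,-10],[0,0,-18],[0,0,-26],[0,0,-34],[0,0,-42],[0,0,-42],[0,0,-42]], delta_rot=[[0,0,0],[0,0,0],[0,0,0],[0,0,0],[0,0,0],[0,0,0],[0,0,0],[0,0,0]], jaw=[40,40,40,40,40,40,40,40], squeeze=35)

```text
time_s: 13.97
tcp_pos: [547.0, -310.1, 97.0]
tool_rot: [0.997, 0.076, 0.001, 0.0]
wrist_force: [0.0, -0.8, -3.0]
opening: 63.1
finger_force: 35.9
```

```bash
python3 to.py;python3 - <<'E'
from h import *
grab(8);T,S=load(8)
b=cv2.resize(S["img"][100:230,330:450,::-1],None,fx=4.5,fy=4.5,interpolation=2)
cv2.imwrite("pics/p8.png",b)
E
```

```text
t 14.0 tcp [ 547.  -310.1   97. ] bearing -81.3 tilt [ 0.001 -0.    -1.   ] F [ 0.  -0.8 -3. ] open 63.1 ff 35.9 j [-0.02  0.76  0.71  1.94 -0.75  0.72 -0.27]
```

View pics/p8.png

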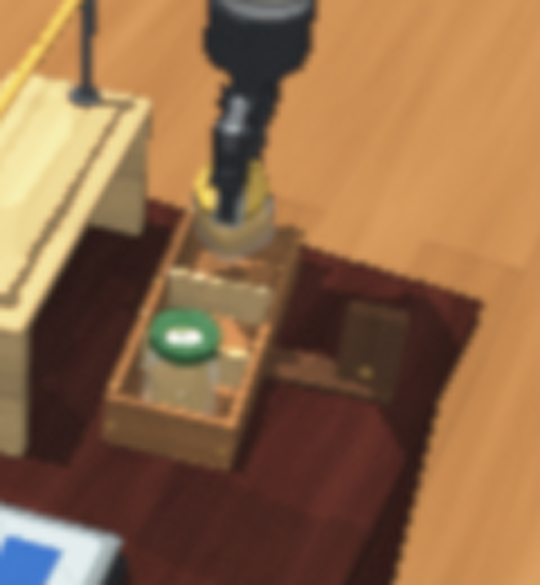

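The jar is lifted and still tilts about 22° toward +y. I'll turn the tool about its x axis to set it upright.

Call:
drive_tool(slide=[[0,0,-15],[0,0,-15],[0,0,-15],[0,0,-15],[0,0,-15],[0,0,-15]], delta_rot=[[0,0,0],[6,0,0],[12,0,0],[18,0,0],[22,0,0],[22,0,0]], jaw=[40,40,40,40,40,40])

```text
time_s: 14.57
tcp_pos: [545.6, -315.1, 111.2]
tool_rot: [0.979, 0.072, -0.015, -0.189]
wrist_force: [0.0, -0.7, -2.0]
opening: 62.8
finger_force: 36.4
```

```bash
python3 to.py;python3 - <<'E'
from h import *
grab(9);T,S=load(9)
b=cv2.resize(S["img"][85:205,340:450,::-1],None,fx=4.5,fy=4.5,interpolation=2)
a=cv2.resize(T["img"][165:240,370:450,::-1],None,fx=3.5,fy=3.5,interpolation=2)
a=cv2.copyMakeBorder(a,0,b.shape[0]-a.shape[0],0,0,0)
cv2.imwrite("pics/p9.png",np.hstack([b,a]))
E
```

```text
t 14.6 tcp [ 545.6 -315.1  111.2] bearing -81.6 tilt [-0.056  0.367 -0.928] F [ 0.  -0.7 -2. ] open 62.8 ff 36.4 j [ 0.21  0.82  0.6   1.76 -0.75  1.14 -0.22]
```

View pics/p9.png

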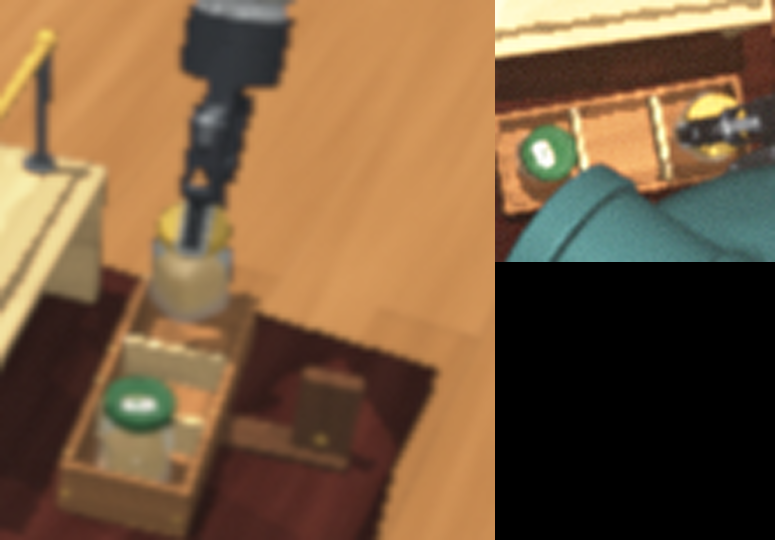

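The jar now looks upright: lid at (195,228), base at (190,315) in the left part. I'll triangulate the lid to get the placing shift.

```bash
python3 - <<'E'
from h import *
np.set_printoptions(precision=1,suppress=True)
T,S=load(9)
for f,roi in((T,(405,185,450,215)),(S,(370,120,400,150))):
    c=blob(f,(20,110,110),(35,255,255),roi); print(cv2.boundingRect(c),cv2.contourArea(c),cv2.minEnclosingCircle(c))
t=(370+(713-495)/3.5-.4,165+126/3.5-.4); s=(340+195/4.5-.4,85+228/4.5-.4)
print("lid",tri(T,t,S,s))
# bottom silhouette
print("bottom ray at x,y", [ray(S,340+190/4.5-.4,85+320/4.5-.4,z) for z in(40,50,60,70)])
E
python3 to.py
```

```text
(425, 192, 14, 7) 49.0 ((431.5, 196.0), 6.800835609436035)
(375, 131, 5, 9) 23.0 ((378.0, 135.0), 4.123205661773682)
lid [ 547.3 -309.4  135.5]
bottom ray at x,y [array([ 545.7, -325.5,   40. ]), array([ 541.9, -313.3,   50. ]), array([ 538.1, -301. ,   60. ]), array([ 534.4, -288.7,   70. ])]
t 14.7 tcp [ 546.2 -311.   111.3] bearing -81.4 tilt [-0.056  0.369 -0.928] F [ 0.8  0.6 -1.8] open 63.1 ff 36.4 j [ 0.21  0.82  0.6   1.76 -0.75  1.14 -0.22]
```

Call:
drive_tool(slide=[[0.5,9.5,-4],[0.5,9.5,-4],[0.5,15,10],[0.5,21,25],[0.5,26,37],[0.5,27.5,41],[0.5,27.5,41],[0.5,27.5,41]], delta_rot=[[0,0,0],[0,0,0],[0,0,0],[0,0,0],[0,0,0],[0,0,0],[0,0,0],[0,0,0]], jaw=[40,40,40,40,40,40,40,40])

```text
time_s: 15.33
tcp_pos: [548.3, -319.5, 62.2]
tool_rot: [0.979, 0.074, -0.015, -0.191]
wrist_force: [-0.2, -0.0, -1.5]
opening: 62.9
finger_force: 36.4
```

```bash
python3 to.py
```

```text
t 15.3 tcp [ 548.3 -319.5   62.2] bearing -81.3 tilt [-0.058  0.371 -0.927] F [-0.2 -0.  -1.5] open 62.9 ff 36.4 j [ 0.24  0.88  0.57  1.75 -0.79  1.09 -0.18]
```

Not in contact yet, so I'll go down in small steps.

Call:
drive_tool(slide=[[0,1.5,4],[0,2.5,6],[0,2.5,6]], delta_rot=[[0,0,0],[0,0,0],[0,0,0]], jaw=[40,40,40])

```text
time_s: 15.58
tcp_pos: [548.7, -320.2, 56.5]
tool_rot: [0.979, 0.074, -0.014, -0.19]
wrist_force: [0.5, 0.4, -1.9]
opening: 62.8
finger_force: 36.4
```

Call:
drive_tool(slide=[[0,1,2],[0,1.5,3.5],[0,1.5,3.5]], delta_rot=[[0,0,0],[0,0,0],[0,0,0]], jaw=[40,40,40])

```text
time_s: 15.83
tcp_pos: [549.7, -320.5, 55.7]
tool_rot: [0.979, 0.074, -0.013, -0.191]
wrist_force: [-0.4, 0.8, 10.9]
opening: 62.8
finger_force: 37.1
```

```bash
python3 - <<'E'
from h import *
np.set_printoptions(precision=1,suppress=True)
grab(10)
for n in (9,10):
    T,S=load(n)
    for f,roi in((T,(405,185,450,215)),(S,(370,120,400,165))):
        c=blob(f,(20,110,110),(35,255,255),roi); print(cv2.boundingRect(c),cv2.contourArea(c))
E
python3 to.py
```

```text
(425, 192, 14, 7) 49.0
(375, 131, 5, 9) 23.0
(422, 192, 14, 7) 46.5
(374, 142, 5, 10) 21.0
t 15.9 tcp [ 549.7 -320.5   55.8] bearing -81.3 tilt [-0.054  0.372 -0.927] F [-0.7 -0.1 10.2] open 63.1 ff 37.2 j [ 0.24  0.89  0.56  1.75 -0.8   1.08 -0.17]
```

Contact at 11 N. I'll release and retreat straight up.

Call:
drive_tool(slide=[[0,0,0],[0,0,0],[0,0,0],[0,0,0],[0,0,0],[0,-4,-10],[0,-10,-25],[0,-22,-55]], delta_rot=[[0,0,0],[0,0,0],[0,0,0],[0,0,0],[0,0,0],[0,0,0],[0,0,0],[0,0,0]], jaw=[75,85,95,100,100,100,100,100])

```text
time_s: 16.6
tcp_pos: [547.2, -318.7, 110.7]
tool_rot: [0.978, 0.074, -0.017, -0.192]
wrist_force: [1.1, -0.3, -0.1]
opening: 84.8
finger_force: 0.0
```

Call:
drive_tool(slide=[[0,-15,-37],[-40,-15,-37],[-80,-15,-37],[-120,-15,-37],[-160,-15,-37],[-190,-15,-37],[-215,-15,-37],[-215,-15,-37]], delta_rot=[[0,0,0],[0,0,0],[-6,0,0],[-12,0,0],[-18,0,0],[-22,0,0],[-22,0,0],[-22,0,0]], jaw=[100,100,100,100,100,100,100,100])

```text
time_s: 17.27
tcp_pos: [330.0, -351.6, 153.4]
tool_rot: [0.997, 0.072, -0.0, -0.001]
wrist_force: [0.2, -0.3, -0.0]
opening: 85.4
finger_force: 0.0
```

```bash
python3 - <<'E'
from h import *
np.set_printoptions(precision=1,suppress=True)
grab(11)
T,S=load(11)
def el(f,lo,hi,roi):
    c=blob(f,lo,hi,roi); return cv2.fitEllipse(cv2.convexHull(c)) if len(c)>5 else None
Y=((18,90,90),(36,255,255));G=((40,80,30),(90,255,255))
for n,h,rt,rs in(("y",Y,(410,180,450,215),(365,130,410,175)),("g",G,(370,195,400,225),(350,155,400,205))):
    a=el(T,*h,rt);b=el(S,*h,rs);print(n,a,b,tri(T,a[0],S,b[0]))
a=T["img"][130:265,345:460,::-1];b=S["img"][110:230,320:450,::-1]
a=cv2.resize(a,None,fx=4,fy=4,interpolation=2);b=cv2.resize(b,None,fx=2.6,fy=2.6,interpolation=2)
b=cv2.copyMakeBorder(b,0,a.shape[0]-b.shape[0],0,0,0)
cv2.imwrite("pics/p11.png",np.hstack([a,b]))
E
python3 to.py
```

```text
y ((430.4700927734375, 200.48716735839844), (17.187318801879883, 20.507413864135742), 78.79090881347656) ((379.1088562011719, 158.1105499267578), (24.303319931030273, 35.559165954589844), 17.5127010345459) [ 555.8 -333.8   19.7]
g ((385.1557922363281, 208.37550354003906), (14.94269847869873, 15.50204849243164), 109.21366119384766) ((370.455078125, 174.21424865722656), (11.8773193359375, 15.316492080688477), 99.74551391601562) [ 529.  -174.7   78.5]
t 17.4 tcp [ 335.9 -353.2  153.3] bearing -81.5 tilt [ 0.003 -0.    -1.   ] F [1.5 0.3 0.7] open 85.4 ff 0.0 j [ 0.17  0.53  0.76  2.22 -0.65  0.62 -0.01]
```

Run:
```python
from h import *
np.set_printoptions(precision=1,suppress=True)
T0,S0=load(0);h=cv2.cvtColor(S0["img"],cv2.COLOR_RGB2HSV);print("ref yellow",h[216:223,380:388].reshape(-1,3).mean(0))
T,S=load(11);h=cv2.cvtColor(S["img"],cv2.COLOR_RGB2HSV)
for lo in((20,120,120),(21,130,150),(22,140,170)):
    for f,roi in((T,(410,180,450,215)),(S,(365,125,410,175)),(S0,(365,200,400,235)),(load(5)[1],(365,130,400,175))):
        c=blob(f,lo,(36,255,255),roi);print(lo,cv2.boundingRect(c),cv2.contourArea(c),cen(c))
a=blob(T,(20,120,120),(36,255,255),(410,180,450,215));b=blob(S,(21,130,150),(36,255,255),(365,125,410,175))
print(tri(T,cen(a),S,cen(b)))
print(T["img"][188:212:2,418:446:2].sum(2)//3)
```

```text
ref yellow [ 25.  151.8 239.7]
(20, 120, 120) (423, 192, 18, 17) 206.0 [431.5 200.2]
(20, 120, 120) (374, 142, 16, 11) 120.5 [381.5 146.9]
(20, 120, 120) (373, 212, 20, 16) 220.0 [382.7 219.6]
(20, 120, 120) (372, 143, 17, 16) 188.5 [379.7 150.6]
(21, 130, 150) (424, 194, 6, 14) 4.5 [425.7 199.5]
(21, 130, 150) (375, 142, 15, 11) 107.0 [381.4 146.7]
(21, 130, 150) (374, 212, 19, 16) 203.0 [382.8 219.6]
(21, 130, 150) (372, 143, 16, 15) 167.5 [379.7 150.2]
(22, 140, 170) (434, 208, 1, 1) 0.0 [nan nan]
(22, 140, 170) (375, 142, 14, 10) 91.0 [381.4 146.4]
(22, 140, 170) (375, 213, 17, 14) 171.5 [382.8 219.3]
(22, 140, 170) (373, 143, 15, 15) 152.5 [379.9 149.9]
[ 551.6 -323.    78.5]
[[ 52  70  87  99 112 157 161 158 168 132 166  95  71  66]
 [161 157 166 134 115 117  90  85  85  66 124 101  63  59]
 [117 104  88  97 122 168 179 172 142  87  95 117  61  59]
 [127 126 133 126 168 214 211 216 206 200 120 149  70  69]
 [171 151 127 148 221 219 215 218 219 219 205 153  71  70]
 [155 129 141 183 224 219 217 218 217 221 220 183 104  67]
 [160 130 172 191 220 218 220 218 214 220 221 188 109  71]
 [177 127 185 193 216 218 219 215 217 220 220 175 113  62]
 [186 110 155 144 209 218 218 216 221 223 215 124 135  63]
 [205 102 117 121 157 204 220 222 224 219 148  67 151  65]
 [231 108  92 112 111 126 171 188 182 165 120  65 151  67]
 [217 152  88  88  94 106 115 111  93 146 146  58 124  76]]h.py:20: RuntimeWarning: invalid value encountered in divide
  m=cv2.moments(c);return np.array([m["m10"],m["m01"]])/m["m00"]
```

Both jars now stand upright with lid tops at z≈78. I'll grip the handle.

```bash
python3 to.py 420 -263 150 -81.7 420 -263 44 -81.7
```

```text
t 17.4 tcp [ 335.9 -353.2  153.3] bearing -81.5 tilt [ 0.003 -0.    -1.   ] F [1.5 0.3 0.7] open 85.4 ff 0.0 j [ 0.17  0.53  0.76  2.22 -0.65  0.62 -0.01]
 slide [ 96.5 -76.7   3.5] rot [ 0.  -0.1  0.2]
 slide [  0.   0. 106.] rot [0. 0. 0.]
```

Call:
drive_tool(slide=[[25,-20,0],[50,-40,0],[75,-60,0],[96,-77,0],[96,-77,0],[96,-77,25],[96,-77,50],[96,-77,50]], delta_rot=[[0,0,0],[0,0,0],[0,0,0],[0,0,0],[0,0,0],[0,0,0],[0,0,0],[0,0,0]], jaw=[100,100,100,100,100,100,100,100])

```text
time_s: 18.03
tcp_pos: [420.0, -260.6, 99.5]
tool_rot: [0.997, 0.077, -0.001, -0.002]
wrist_force: [-0.6, -0.4, -0.7]
opening: 85.3
finger_force: 0.0
```

```bash
python3 to.py 420 -263 44 -81.7
```

```text
t 18.0 tcp [ 420.  -260.6   99.5] bearing -81.2 tilt [-0.003  0.003 -1.   ] F [-0.6 -0.4 -0.7] open 85.3 ff 0.0 j [-0.01  0.62  0.66  2.24 -0.79  0.53 -0.15]
 slide [-0.3  2.5 55.4] rot [-0.2  0.1  0.5]
```

Call:
drive_tool(slide=[[0,2,20],[0,2,40],[0,2,55],[0,2,55],[0,2,55],[0,2,55],[0,2,55],[0,2,55]], delta_rot=[[0,0,0],[0,0,0],[0,0,0],[0,0,0],[0,0,0],[0,0,0],[0,0,0],[0,0,0]], jaw=[100,100,100,100,80,60,45,35])

```text
time_s: 18.7
tcp_pos: [420.5, -264.5, 47.9]
tool_rot: [0.997, 0.076, 0.001, 0.001]
wrist_force: [0.3, -0.1, -0.4]
opening: 38.8
finger_force: 0.0
```

Call:
drive_tool(slide=[[0,0,0],[0,0,0],[0,0,0],[0,0,0],[0,0,0],[0,0,0]], delta_rot=[[0,0,0],[0,0,0],[0,0,0],[0,0,0],[0,0,0],[0,0,0]], jaw=[25,15,10,5,5,5])

```text
time_s: 19.2
tcp_pos: [420.4, -265.3, 47.7]
tool_rot: [0.997, 0.074, 0.001, 0.001]
wrist_force: [-0.6, -0.9, 5.2]
opening: 13.7
finger_force: 34.1
```

```bash
python3 - <<'E'
from h import *
np.set_printoptions(precision=1,suppress=True)
grab(12);T,S=load(12)
for n,lo,hi,rt,rs in(("y",(20,120,120),(36,255,255),(410,180,450,215),(365,125,410,175)),("g",(40,80,30),(90,255,255),(370,190,405,225),(350,155,400,205))):
    a=blob(T,lo,hi,rt);b=blob(S,lo,hi,rs);print(n,cv2.contourArea(a),cv2.contourArea(b),tri(T,cen(a),S,cen(b)),cv2.boundingRect(b))
E
python3 to.py
```

```text
y 96.5 121.5 [ 547.3 -314.7   83.8] (375, 142, 15, 12)
g 164.0 130.0 [ 529.9 -173.2   79.1] (363, 169, 15, 12)
t 19.3 tcp [ 420.4 -265.3   47.7] bearing -81.5 tilt [ 0.002 -0.002 -1.   ] F [ 0.1 -0.9  6. ] open 13.3 ff 34.1 j [ 0.1   0.69  0.52  2.25 -0.91  0.41 -0.04]
```

Call:
drive_tool(slide=[[5,-3,0],[11,-6,0],[17,-9,0],[22,-12,0],[27,-15,0],[32,-15.5,0],[32,-15.5,0],[32,-15.5,0]], delta_rot=[[0,0,0.5],[0,0,1],[0,0,1.5],[0,0,2],[0,0,2],[0,0,2],[0,0,2],[0,0,2]], jaw=[5,5,5,5,5,5,5,5], squeeze=50)

```text
time_s: 19.97
tcp_pos: [446.7, -245.8, 47.7]
tool_rot: [0.998, 0.056, -0.001, 0.001]
wrist_force: [-6.1, -1.9, 10.9]
opening: 13.0
finger_force: 50.3
```

```bash
python3 - <<'E'
from h import *
np.set_printoptions(precision=1,suppress=True)
grab(13);T,S=load(13)
for n,lo,hi,rt,rs in(("y",(20,120,120),(36,255,255),(410,170,450,215),(365,120,410,175)),("g",(40,80,30),(90,255,255),(370,180,405,225),(350,145,400,205))):
    a=blob(T,lo,hi,rt);b=blob(S,lo,hi,rs);print(n,cv2.contourArea(a),cv2.contourArea(b),tri(T,cen(a),S,cen(b)),cv2.boundingRect(b))
E
python3 to.py 450.6 -245 47.7 -83.6 564 -232.2 47.7 -83.6
```

```text
y 92.5 124.5 [ 570.8 -295.1   87. ] (366, 142, 16, 12)
g 165.0 136.0 [ 559.  -157.9   78.4] (352, 169, 16, 12)
t 20.1 tcp [ 446.7 -245.7   47.7] bearing -83.5 tilt [-0.002 -0.002 -1.   ] F [-6.5 -2.  10.6] open 13.0 ff 50.2 j [ 0.02  0.71  0.56  2.22 -0.91  0.45 -0.14]
 slide [ 4.  -0.3  0. ] rot [0.1 0.1 0.1]
 slide [ 1.141e+02 -1.000e-01  0.000e+00] rot [0. 0. 0.]
```

Call:
drive_tool(slide=[[10,0,0],[22,0,0],[34,0,0],[46,0,0],[58,0,0],[70,0,0],[80,0,0],[80,0,0]], delta_rot=[[0,0,0],[0,0,0],[0,0,0],[0,0,0],[0,0,0],[0,0,0],[0,0,0],[0,0,0]], jaw=[5,5,5,5,5,5,5,5])

```text
time_s: 20.73
tcp_pos: [527.0, -235.5, 47.7]
tool_rot: [0.998, 0.058, -0.001, 0.0]
wrist_force: [-4.2, -0.2, 10.7]
opening: 13.4
finger_force: 49.8
```

```bash
python3 to.py 564 -232.2 47.7 -83.6
```

```text
t 20.7 tcp [ 527.  -235.5   47.7] bearing -83.3 tilt [-0.003 -0.001 -1.   ] F [-4.2 -0.2 10.7] open 13.4 ff 49.8 j [-0.08  0.78  0.62  2.07 -0.86  0.57 -0.29]
 slide [37.2  1.  -0.1] rot [0.  0.2 0.3]
```

Call:
drive_tool(slide=[[8,0,0],[16,0.5,0],[24,1,0],[31,1,0],[36,1,0],[36,1,0],[36,1,0]], delta_rot=[[0,0,0],[0,0,0],[0,0,0],[0,0,0],[0,0,0],[0,0,0],[0,0,0]], jaw=[5,5,5,5,5,5,5])

```text
time_s: 21.32
tcp_pos: [561.3, -232.6, 47.7]
tool_rot: [0.998, 0.058, -0.002, 0.0]
wrist_force: [-6.6, -1.2, 9.8]
opening: 13.5
finger_force: 50.0
```

```bash
python3 to.py 564 -232.2 47.7 -83.6
```

```text
t 21.3 tcp [ 561.3 -232.6   47.7] bearing -83.4 tilt [-0.004 -0.    -1.   ] F [-6.6 -1.2  9.8] open 13.5 ff 50.0 j [-0.11  0.81  0.65  2.   -0.84  0.62 -0.35]
 slide [ 2.8 -0.1  0. ] rot [-0.   0.2  0.2]
```

Call:
drive_tool(slide=[[3,0,0],[6,0,0],[6,0,0]], delta_rot=[[0,0,0],[0,0,0],[0,0,0]], jaw=[5,5,5])

```text
time_s: 21.57
tcp_pos: [566.0, -232.1, 47.7]
tool_rot: [0.998, 0.057, -0.003, -0.0]
wrist_force: [-7.5, -1.3, 11.3]
opening: 13.2
finger_force: 50.1
```

Call:
drive_tool(slide=[[3,0,0],[5,0,0],[5,0,0]], delta_rot=[[0,0,0],[0,0,0],[0,0,0]], jaw=[5,5,5])

```text
time_s: 21.82
tcp_pos: [567.5, -231.9, 47.7]
tool_rot: [0.998, 0.057, -0.005, -0.001]
wrist_force: [-12.7, -0.0, 15.9]
opening: 13.3
finger_force: 50.7
```

The tray is home, with contact force rising against the back. I'll release, rise, and go to the display's stalk.

Call:
drive_tool(slide=[[-1,0,0],[-1,0,0],[-1,0,0],[-1,0,0],[-1,0,-25],[-1,0,-60],[-1,0,-95],[-1,0,-100]], delta_rot=[[0,0,0],[0,0,0],[0,0,0],[0,0,0],[0,0,0],[0,0,0],[0,0,0],[0,0,0]], jaw=[30,55,75,80,80,80,80,80])

```text
time_s: 22.48
tcp_pos: [577.8, -232.3, 152.0]
tool_rot: [0.998, 0.059, 0.004, 0.002]
wrist_force: [0.6, -1.2, 0.5]
opening: 68.1
finger_force: 0.0
```

```bash
python3 to.py 457.5 47 110 -84.5 457.5 47 15 -84.5
```

```text
t 22.5 tcp [ 577.8 -232.3  152. ] bearing -83.3 tilt [ 0.008 -0.004 -1.   ] F [ 0.6 -1.2  0.5] open 68.1 ff 0.0 j [-0.21  0.7   0.8   1.94 -0.7   0.8  -0.47]
 slide [ -87.  -291.7   39.9] rot [ 0.3 -0.5  1.2]
 slide [ 0.  0. 95.] rot [0. 0. 0.]
```

Call:
drive_tool(slide=[[-12,-38,0],[-24,-77,0],[-36,-115,0],[-48,-154,0],[-60,-192,0],[-70,-231,5],[-80,-268,20],[-87,-292,40]], delta_rot=[[0,0,0],[0,0,0],[0,0,1],[0,0,1],[0,0,1],[0,0,1],[0,0,1],[0,0,1]], jaw=[70,70,70,70,70,70,70,70])

```text
time_s: 23.15
tcp_pos: [453.2, 54.1, 106.8]
tool_rot: [0.999, 0.052, 0.001, -0.001]
wrist_force: [0.2, 0.6, -0.3]
opening: 59.7
finger_force: 0.0
```

Call:
drive_tool(slide=[[0,0,0],[0,0,25],[0,0,40],[0,0,40]], delta_rot=[[0,0,0],[0,0,0],[0,0,0],[0,0,0]], jaw=[70,70,70,70])

```text
time_s: 23.48
tcp_pos: [453.2, 50.1, 65.0]
tool_rot: [0.999, 0.05, -0.002, -0.0]
wrist_force: [-0.1, -0.3, 0.9]
opening: 59.5
finger_force: 0.0
```

```bash
python3 to.py 457.5 47 15 -84.5
python3 - <<'E'
from h import *
np.set_printoptions(precision=1,suppress=True)
grab(14);T,S=load(14);T0,S0=load(0)
a=blob(T0,(3,150,120),(24,255,255),(305,218,330,240));
for n,s in((0,S0),(14,S)):
    b=blob(s,(3,170,150),(24,255,255),(335,215,375,255))
    if b is None: print(n,None);continue
    print(n,cen(b),cv2.boundingRect(b),cv2.contourArea(b),"tri",tri(T0,cen(a),s,cen(b)),"end",[ray(s,*p,33)[:2] for p in (b[:,0][b[:,0,0].argmax()],b[:,0][b[:,0,0].argmin()])])
for n,lo,hi,rs in(("y",(20,120,120),(36,255,255),(320,100,410,175)),("g",(40,80,30),(90,255,255),(300,145,350,205))):
    b=blob(S,lo,hi,rs);print(n,cv2.boundingRect(b),cen(b),ray(S,*cen(b),78))
E
```

```text
t 23.5 tcp [453.2  50.1  65. ] bearing -84.2 tilt [-0.003 -0.    -1.   ] F [-0.1 -0.3  0.9] open 59.5 ff 0.0 j [-0.65  0.66  0.61  2.33 -1.    0.44 -0.66]
 slide [ 4.1  3.5 50. ] rot [-0.   0.2  0.3]
0 [358.4 237.2] (349, 233, 20, 9) 84.5 tri [468.6  47.5  43.5] end [array([442.7,  35.8]), array([498.8,  40.6])]
14 [351.6 235.6] (349, 233, 7, 6) 20.5 tri [477.5  50.9  47.6] end [array([477.7,  46. ]), array([498.8,  40.6])]
y (320, 100, 27, 37) [332.4 119.2] [ 773.2 -395.3   78. ]
g (300, 189, 6, 13) [302. 194.] [672.6   1.1  78. ]
```

Call:
drive_tool(slide=[[4,3.5,0],[4,3.5,20],[4,3.5,40],[4,3.5,49],[4,3.5,49],[4,3.5,49],[4,3.5,49],[4,3.5,49]], delta_rot=[[0,0,0],[0,0,0],[0,0,0],[0,0,0],[0,0,0],[0,0,0],[0,0,0],[0,0,0]], jaw=[70,70,70,70,70,50,30,20], squeeze=30)

```text
time_s: 24.25
tcp_pos: [459.1, 46.4, 18.7]
tool_rot: [0.999, 0.05, 0.001, 0.0]
wrist_force: [0.2, 0.3, -0.1]
opening: 24.0
finger_force: 0.0
```

Call:
drive_tool(slide=[[0,0,0],[0,0,0],[0,0,0],[0,0,0]], delta_rot=[[0,0,0],[0,0,0],[0,0,0],[0,0,0]], jaw=[10,5,5,5])

```text
time_s: 24.58
tcp_pos: [459.1, 44.3, 18.5]
tool_rot: [0.999, 0.048, 0.001, 0.002]
wrist_force: [0.2, -5.0, 2.4]
opening: 11.5
finger_force: 34.2
```

```bash
python3 to.py
```

```text
t 24.6 tcp [459.1  44.3  18.5] bearing -84.5 tilt [ 0.003 -0.004 -1.   ] F [ 0.2 -5.   2.4] open 11.5 ff 34.2 j [-0.52  0.73  0.45  2.33 -1.15  0.32 -0.52]
```

Call:
drive_tool(slide=[[1,1,-17],[6,2,-36],[13,2,-54],[23,2,-71],[35,2,-86],[49,2,-99.5],[62,2,-109.5],[77,2,-118]], delta_rot=[[0,0,0],[0,0,0],[0,0,0],[0,0,0],[0,0,0],[0,0,0],[0,0,0],[0,0,0]], jaw=[5,5,5,5,5,5,5,5])

```text
time_s: 25.25
tcp_pos: [530.8, 50.8, 135.6]
tool_rot: [0.999, 0.049, -0.004, 0.001]
wrist_force: [-3.6, -5.2, -4.8]
opening: 11.1
finger_force: 32.4
```

Call:
drive_tool(slide=[[0,0,0],[0,0,0],[0,0,0]], delta_rot=[[0,0,0],[0,0,0],[0,0,0]], jaw=[5,5,5])

```text
time_s: 25.5
tcp_pos: [534.1, 51.1, 136.9]
tool_rot: [0.999, 0.049, -0.001, 0.0]
wrist_force: [-2.1, -1.9, 9.4]
opening: 11.3
finger_force: 34.3
```

```bash
python3 to.py
```

```text
t 25.5 tcp [534.1  51.1 136.9] bearing -84.3 tilt [-0.001 -0.    -1.   ] F [-2.1 -1.9  9.4] open 11.3 ff 34.3 j [-0.75  0.65  0.84  2.13 -0.77  0.7  -0.86]
```

Call:
drive_tool(slide=[[0,0,0],[0,0,0],[0,0,0],[0,0,0],[-5,0,-25],[-10,0,-60],[-20,0,-90],[-40,0,-100]], delta_rot=[[0,0,0],[0,0,0],[0,0,0],[0,0,0],[0,0,0],[0,0,0],[0,0,0],[0,0,0]], jaw=[20,40,60,60,60,60,60,60])

```text
time_s: 26.17
tcp_pos: [499.4, 48.0, 239.5]
tool_rot: [0.999, 0.05, 0.004, 0.0]
wrist_force: [-0.1, 0.4, 0.3]
opening: 51.4
finger_force: 0.0
```

Call:
drive_tool(slide=[[-20,20,0],[-40,40,0],[-50,60,0],[-50,80,0],[-50,100,0],[-50,120,0],[-50,130,0],[-50,130,0]], delta_rot=[[0,0,-7],[0,0,-14],[0,0,-21],[0,0,-28],[0,0,-35],[0,0,-42],[0,0,-49],[0,0,-56]], jaw=[60,60,60,60,60,60,60,60])

```text
time_s: 26.83
tcp_pos: [458.5, -88.8, 236.3]
tool_rot: [0.858, 0.514, 0.0, 0.001]
wrist_force: [-0.2, 0.1, -0.6]
opening: 51.2
finger_force: 0.0
```

```bash
python3 to.py
python3 - <<'E'
from h import *
np.set_printoptions(precision=1,suppress=True)
grab(15);T,S=load(15)
for nm,lo,hi,rt,rs in(("rib",(40,90,50),(85,255,255),(290,140,345,190),(270,170,330,240)),("stalk",(3,170,120),(24,255,255),(295,185,345,230),(300,170,380,250))):
    o=[]
    for f,roi in((T,rt),(S,rs)):
        b=blob(f,lo,hi,roi)
        if b is None: print(nm,None);continue
        o.append(cen(b));print(nm,cen(b),cv2.boundingRect(b),cv2.contourArea(b),cv2.minAreaRect(b))
    if len(o)==2:print(tri(T,o[0],S,o[1]))
c=blob(T,(40,90,50),(85,255,255),(290,140,345,190))
print("rib ends",[ray(T,*p,105)[:2] for p in cv2.boxPoints(cv2.minAreaRect(c))])
a=T["img"][130:260,280:450,::-1];b=S["img"][90:250,260:420,::-1]
a=cv2.resize(a,None,fx=2.7,fy=2.7,interpolation=2);b=cv2.resize(b,(340,340),interpolation=2)
cv2.imwrite("pics/p15.png",np.hstack([a[:340],b]))
E
```

```text
t 26.8 tcp [458.5 -88.8 236.3] bearing -28.2 tilt [ 0.001 -0.001 -1.   ] F [-0.2  0.1 -0.6] open 51.2 ff 0.0 j [-0.51  0.33  0.76  2.19 -0.34  0.73 -0.01]
rib [318.7 166.5] (311, 165, 16, 4) 22.0 ((318.5491943359375, 166.4590301513672), (15.119468688964844, 2.2633934020996094), 5.19442892074585)
rib [298.5 196.8] (292, 189, 14, 17) 95.5 ((298.7500305175781, 196.74998474121094), (6.363960266113281, 18.384777069091797), 45.0)
[665.3  33.9  98.3]
stalk [313.  208.4] (311, 202, 5, 12) 34.0 ((313.0, 207.5), (11.0, 4.0), 90.0)
stalk [338.1 204.7] (331, 199, 15, 13) 72.0 ((338.0000305175781, 205.00003051757812), (5.656853675842285, 16.970561981201172), 45.0)
[531.1  53.1 147. ]
rib ends [array([664.3,  58.5]), array([671.4,  57.7]), array([666. ,  10.5]), array([658.9,  11.3])]
```

View pics/p15.png

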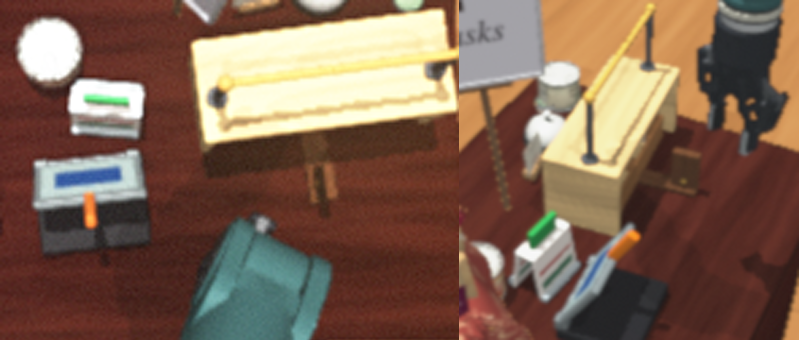

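The display stands at about 60° and the tray is under the roof with only its handle out. The sign is unmoved: its rib is at (665,34), yaw about −6.4°. I'll go to it.

```bash
python3 to.py 665 34.5 236 -6.4 665 34.5 130 -6.4
```

```text
t 26.9 tcp [458.2 -86.6 236. ] bearing -28.4 tilt [ 0.     0.001 -1.   ] F [-0.7 -0.6  0.4] open 51.4 ff 0.0 j [-0.51  0.33  0.76  2.19 -0.34  0.73 -0.01]
 slide [2.049e+02 1.243e+02 2.000e-01] rot [ -0.   -0.1 -22. ]
 slide [  0.   0. 106.] rot [0. 0. 0.]
```

Call:
drive_tool(slide=[[30,18,0],[62,37,0],[94,57,0],[126,76,0],[158,95,0],[190,115,0],[205,124,10],[205,124,40]], delta_rot=[[0,0,-6],[0,0,-12],[0,0,-18],[0,0,-22],[0,0,-22],[0,0,-22],[0,0,-22],[0,0,-22]], jaw=[60,60,60,60,60,60,60,60])

```text
time_s: 27.6
tcp_pos: [672.7, 41.1, 198.7]
tool_rot: [0.743, 0.669, 0.005, 0.003]
wrist_force: [0.4, 0.5, -0.6]
opening: 51.0
finger_force: 0.0
```

Call:
drive_tool(slide=[[0,0,20],[0,0,50],[0,0,60],[0,0,60]], delta_rot=[[0,0,0],[0,0,0],[0,0,0],[0,0,0]], jaw=[50,50,50,50])

```text
time_s: 27.93
tcp_pos: [661.9, 36.8, 132.4]
tool_rot: [0.745, 0.667, -0.003, -0.002]
wrist_force: [-0.6, 0.7, -0.4]
opening: 42.7
finger_force: 0.0
```

```bash
python3 to.py 665 34.5 79 -6.4
python3 - <<'E'
from h import *
grab(16);T,S=load(16)
b=blob(S,(40,90,50),(85,255,255),(270,170,330,240));print(cen(b),cv2.contourArea(b),"ref 298.5 196.8 95")
E
```

```text
t 27.9 tcp [661.9  36.8 132.4] bearing -6.3 tilt [-0.007 -0.    -1.   ] F [-0.6  0.7 -0.4] open 42.7 ff 0.0 j [-0.45  0.69  0.5   1.84 -0.47  0.75  0.19]
 slide [-1.9  3.7 53.4] rot [-0.4  0.1  0.1]
[297.86587771 198.36883629] 84.5 ref 298.5 196.8 95
```

Call:
drive_tool(slide=[[-2,3.5,5],[-2,3.5,25],[-2,3.5,45],[-2,3.5,53],[-2,3.5,53],[-2,3.5,53],[-2,3.5,53],[-2,3.5,53]], delta_rot=[[0,0,0],[0,0,0],[0,0,0],[0,0,0],[0,0,0],[0,0,0],[0,0,0],[0,0,0]], jaw=[50,50,50,50,50,40,25,15], squeeze=35)

```text
time_s: 28.7
tcp_pos: [669.1, 33.0, 84.4]
tool_rot: [0.745, 0.667, 0.001, 0.001]
wrist_force: [-0.1, -0.8, 0.1]
opening: 13.2
finger_force: 0.3
```

Call:
drive_tool(slide=[[0,0,0],[0,0,0],[0,0,0],[0,0,0]], delta_rot=[[0,0,0],[0,0,0],[0,0,0],[0,0,0]], jaw=[5,0,0,0])

```text
time_s: 29.03
tcp_pos: [668.6, 33.1, 83.9]
tool_rot: [0.745, 0.667, 0.001, 0.0]
wrist_force: [-1.8, -0.3, 6.2]
opening: 8.9
finger_force: 40.3
```

```bash
python3 to.py
```

```text
t 29.0 tcp [668.6  33.1  83.9] bearing -6.3 tilt [ 0.001  0.    -1.   ] F [-1.8 -0.3  6.2] open 8.9 ff 40.3 j [-0.42  0.75  0.46  1.85 -0.51  0.66  0.23]
```

Call:
drive_tool(slide=[[0,0,-15],[0,0,-50],[0,0,-90],[0,0,-130],[0,0,-170],[0,0,-210],[0,0,-246],[0,0,-246]], delta_rot=[[0,0,0],[0,0,0],[0,0,0],[0,0,-3],[0,0,-7],[0,0,-11],[0,0,-12.7],[0,0,-12.7]], jaw=[0,0,0,0,0,0,0,0])

```text
time_s: 29.7
tcp_pos: [672.5, 31.8, 338.7]
tool_rot: [0.667, 0.745, 0.006, 0.006]
wrist_force: [0.5, -0.8, 0.5]
opening: 9.4
finger_force: 39.4
```

```bash
python3 - <<'E'
from h import *
np.set_printoptions(precision=1,suppress=True)
T,S=load(15)
E={}
for n,f,roi in(("T",T,(350,140,460,172)),("S",S,(310,85,365,150))):
    c=blob(f,(18,95,150),(32,255,255),roi);(x,y),(w,h),a=cv2.minAreaRect(c);print(n,cv2.boundingRect(c),(x,y),(w,h),a)
    p=c[:,0].astype(float);vx,vy,x0,y0=cv2.fitLine(c,cv2.DIST_HUBER,0,.01,.01).ravel()
    s=(p-[x0,y0])@[vx,vy];E[n]=[np.array([x0,y0])+k*np.array([vx,vy]) for k in(s.min(),s.max())]
    print(E[n])
L=E["T"];print("top ends at 227",[ray(T,*p,227) for p in L],"mid",np.mean([ray(T,*p,227) for p in L],0))
e=sorted(E["S"],key=lambda p:-p[1]);l=sorted(L,key=lambda p:p[0])
print("tri left",tri(T,l[0],S,e[0]),"right",tri(T,l[1],S,e[1]))
E
python3 to.py 675 -221 332 6.4 675 -221 246 6.4
```

```text
T (360, 146, 95, 18) (406.9554443359375, 154.16893005371094) (6.024139881134033, 94.89412689208984) 82.32102966308594
[array([360.1, 161.7]), array([454. , 148.3])]
S (318, 91, 35, 59) (335.3291015625, 120.58644104003906) (12.80378532409668, 65.25350952148438) 35.272422790527344
[array([317.3, 148. ]), array([350.8,  91.5])]
top ends at 227 [array([659.2, -85.8, 227. ]), array([ 691.6, -353.9,  227. ])] mid [ 675.4 -219.8  227. ]
tri left [666.4 -88.3 189.6] right [ 688.2 -351.8  235.8]
t 29.7 tcp [672.5  31.8 338.7] bearing 6.4 tilt [ 0.016  0.001 -1.   ] F [ 0.5 -0.8  0.5] open 9.4 ff 39.4 j [-0.5   0.47  0.57  1.65 -0.28  1.09  0.26]
 slide [-251.5  -25.7    6.5] rot [ 0.9  0.  -0. ]
 slide [ 0.  0. 86.] rot [0. 0. 0.]
```

Call:
drive_tool(slide=[[-32,-3,0],[-66,-6,0],[-100,-10,0],[-134,-13,0],[-168,-17,0],[-202,-20,0],[-235,-24,0],[-252,-26,0]], delta_rot=[[0,0,0],[0,0,0],[0,0,0],[0,0,0],[0,0,0],[0,0,0],[0,0,0],[0,0,0]], jaw=[0,0,0,0,0,0,0,0])

```text
time_s: 30.37
tcp_pos: [668.2, -226.4, 329.4]
tool_rot: [0.669, 0.743, -0.002, 0.001]
wrist_force: [-0.8, -1.1, -0.3]
opening: 9.2
finger_force: 39.4
```

Call:
drive_tool(slide=[[0,0,0],[0,0,0],[0,0,0]], delta_rot=[[0,0,0],[0,0,0],[0,0,0]], jaw=[0,0,0])

```text
time_s: 30.62
tcp_pos: [670.3, -218.7, 328.6]
tool_rot: [0.666, 0.746, 0.0, -0.001]
wrist_force: [0.6, 1.3, -1.5]
opening: 8.9
finger_force: 39.4
```

```bash
python3 to.py 675 -222 332 6.4 675 -222 255 6.4
python3 - <<'E'
from h import *
np.set_printoptions(precision=1,suppress=True)
grab(17);T,S=load(17)
o=robot.get_obs()["tcp_pos"]
b=blob(S,(40,90,50),(85,255,255),(250,20,400,140));print("side rib",cen(b),cv2.contourArea(b),"pred",proj(S,o+[0,0,10]))
E
```

```text
t 30.6 tcp [ 670.3 -218.7  328.6] bearing 6.4 tilt [-0.     0.002 -1.   ] F [ 0.6  1.3 -1.5] open 8.9 ff 39.4 j [-0.11  0.53  0.57  1.57 -0.31  1.13  0.64]
 slide [-3.8  4.3 -3.4] rot [-0.  -0.1  0. ]
 slide [ 0.  0. 77.] rot [0. 0. 0.]
side rib [336.6  83.2] 29.5 pred [337.6  81.4]
```

Call:
drive_tool(slide=[[-3.5,4.5,0],[-3.5,4.5,0],[-3.5,4.5,12],[-3.5,4.5,24],[-3.5,4.5,36],[-3.5,4.5,48],[-3.5,4.5,60],[-3.5,4.5,68]], delta_rot=[[0,0,0],[0,0,0],[0,0,0],[0,0,0],[0,0,0],[0,0,0],[0,0,0],[0,0,0]], jaw=[0,0,0,0,0,0,0,0])

```text
time_s: 31.38
tcp_pos: [674.1, -222.6, 258.2]
tool_rot: [0.667, 0.745, -0.001, -0.001]
wrist_force: [0.2, 0.2, -0.4]
opening: 9.3
finger_force: 39.4
```

Call:
drive_tool(slide=[[0,0,2],[0,0,5],[0,0,8],[0,0,8]], delta_rot=[[0,0,0],[0,0,0],[0,0,0],[0,0,0]], jaw=[0,0,0,0])

```text
time_s: 31.72
tcp_pos: [675.1, -223.2, 252.8]
tool_rot: [0.667, 0.745, 0.0, 0.0]
wrist_force: [-0.2, 0.6, -1.0]
opening: 9.3
finger_force: 39.3
```

```bash
python3 to.py 675 -222 245 6.4
```

```text
t 31.7 tcp [ 675.1 -223.2  252.8] bearing 6.4 tilt [ 0. -0. -1.] F [-0.2  0.6 -1. ] open 9.3 ff 39.3 j [-0.09  0.61  0.54  1.64 -0.36  1.    0.68]
 slide [1.2 0.  7.8] rot [ 0.  0. -0.]
```

Call:
drive_tool(slide=[[0,0,3],[0,0,6],[0,0,6]], delta_rot=[[0,0,0],[0,0,0],[0,0,0]], jaw=[0,0,0])

```text
time_s: 31.97
tcp_pos: [674.9, -222.9, 246.5]
tool_rot: [0.667, 0.745, -0.0, -0.0]
wrist_force: [0.0, -0.1, -1.6]
opening: 8.9
finger_force: 39.4
```

Call:
drive_tool(slide=[[0,0,2],[0,0,3],[0,0,3]], delta_rot=[[0,0,0],[0,0,0],[0,0,0]], jaw=[0,0,0])

```text
time_s: 32.22
tcp_pos: [675.4, -223.2, 244.9]
tool_rot: [0.667, 0.745, 0.0, 0.0]
wrist_force: [-1.6, 1.2, 4.2]
opening: 9.1
finger_force: 40.0
```

Contact at 244.9 mm, exactly as computed. I'll release, rise and back off.

Call:
drive_tool(slide=[[0,0,0],[0,0,0],[0,0,0],[0,0,0],[0,0,0],[0,0,-20],[0,0,-50],[0,0,-80]], delta_rot=[[0,0,0],[0,0,0],[0,0,0],[0,0,0],[0,0,0],[0,0,0],[0,0,0],[0,0,0]], jaw=[20,35,50,50,50,50,50,50])

```text
time_s: 32.88
tcp_pos: [674.3, -222.7, 323.4]
tool_rot: [0.667, 0.745, -0.001, -0.001]
wrist_force: [0.6, -1.1, -0.3]
opening: 42.9
finger_force: 0.0
```

Call:
drive_tool(slide=[[0,-30,-20],[0,-70,-20],[0,-110,-20],[0,-150,-20],[0,-190,-20],[0,-220,-20],[0,-220,-20],[0,-220,-20]], delta_rot=[[0,0,0],[0,0,0],[0,0,0],[0,0,0],[0,0,0],[0,0,0],[0,0,0],[0,0,0]], jaw=[50,50,50,50,50,50,50,50])

```text
time_s: 33.55
tcp_pos: [454.7, -248.2, 344.3]
tool_rot: [0.668, 0.744, 0.001, 0.0]
wrist_force: [1.5, -0.3, -0.0]
opening: 42.6
finger_force: 0.0
```

```bash
python3 to.py
python3 - <<'E'
from h import *
np.set_printoptions(precision=1,suppress=True)
grab(18);T,S=load(18)
for n,lo,hi,rt,rs in(("rib",(40,80,50),(85,255,255),(370,130,440,180),(290,70,380,170)),("stalk",(3,170,120),(24,255,255),(295,185,345,230),(300,170,380,250))):
    a=blob(T,lo,hi,rt);b=blob(S,lo,hi,rs)
    if a is None or b is None: print(n,a is None,b is None);continue
    print(n,cv2.contourArea(a),cv2.contourArea(b),tri(T,cen(a),S,cen(b)),cv2.minAreaRect(a))
M=np.array([624.7,-224.5,0]);a=np.radians(6.4);ex=np.array([np.cos(a),np.sin(a),0]);ey=np.array([-ex[1],ex[0],0])
# jars seen from the side view under the roof: green/yellow pixels near prediction
for n,yy,lo,hi in(("g",76,(40,60,25),(90,255,255)),("y",-76,(18,90,60),(36,255,255))):
    p=proj(S,M+60*ex+yy*ey+[0,0,80]);print(n,p)
print("handle pred",proj(T,M-60*ex+[0,0,76]))
h0=cv2.cvtColor(T["img"],cv2.COLOR_RGB2HSV)
print("tin",cen(blob(T,(0,0,170),(180,60,255),(280,130,313,163))),cen(blob(load(0)[0],(0,0,170),(180,60,255),(280,130,313,163))))
E
```

```text
t 33.5 tcp [ 454.7 -248.2  344.3] bearing 6.2 tilt [ 0.001  0.001 -1.   ] F [ 1.5 -0.3 -0. ] open 42.6 ff 0.0 j [-0.12  0.23  0.65  1.96 -0.17  1.    0.72]
rib 33.5 45.0 [ 673.7 -222.7  254.6] ((410.469970703125, 153.7899932861328), (2.828427314758301, 19.374725341796875), 81.8698959350586)
stalk 35.0 73.0 [531.2  52.9 147. ] ((313.0, 207.5), (11.0, 4.0), 90.0)
g [323.7 165.6]
y [339.8 139.3]
handle pred [402.5 197. ]
tin [297.8 148. ] [297.8 148. ]
```

```bash
python3 -c "
from bench import robot
print(robot.hand_in())"
```

```text
the job is handed in; nothing more can be done
None
```

The job is handed in after about 34 s of robot time: the yellow and green jars (the only two out) are on the tray, the tray is home in the riser, the sign hangs mid-bar and the display is at about 60°. Two caveats: the yellow jar tipped when first placed and I re-seated it upright before sliding the tray, and the roof hid the jars afterwards, so I could not confirm by camera that they still stand.

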